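Set the compressor's outlet pressure and open its valve

TASK

Get the little orange compressor ready for pumping up the tyres: roll the ribbed regulator thumbwheel on its top with a fingertip until the red pressure needle lies over the yellow set hand on the gauge. Only then swing the red lever of the outlet valve fully open, in line with the outlet pipe. Leave the needle on the set hand and all other things on the shelf where they are.

Things in the scene. Friction and masses are not known exactly. Their poses are not given: they have to be found in the camera images.
- compressor: Cordless compressor, firm on the shelf. Orange housing 200 mm deep (x) by 270 mm wide (y), black deck 120 mm up. Origin: on the shelf under the housing's middle; x points away from its front, which faces the robot, y to the left seen from the robot, z up. Battery at y 135 to 190 mm, pump fins behind (x 100 to 150 mm). The outlet pipe leaves the right side along -y, 75 mm up, to y = -255 mm.
- handle_mid (a point): Middle of the carry handle's bar (rubber grip 24 mm thick) above the deck, along the compressor's y, its centre 215 mm above the shelf, 20 mm beyond (+x) and 86 mm above the thumbwheel's top; 18 mm posts 112 mm to either side. No gripper fits straight above the thumbwheel: come from the robot's side with the tool leaning some 35 to 45 degrees.
- wheel_top (a point): Top of the grey and white ribbed regulator thumbwheel, on compressor (-50, 20, 129) mm. Only 9 mm of the wheel stand out of the black deck (over a length of 42 mm in x), so it cannot be pinched; it is 22 mm wide along y. Frame parallel to the compressor's.
- wheel_center (a point): Axle of the thumbwheel, parallel to the compressor's y, 21 mm below the deck's surface (99 mm above the shelf). Outer radius over the ribs 30 mm; 18 ribs 3 mm high and 3 mm thick, 20 degrees apart, with a drum of radius 27 mm between them. Frame parallel to the compressor's.
- wheel (a joint): Thumbwheel angle, rad, 0 to 6.5 between stops. Grows (more pressure) when the wheel's top is rolled away from the robot (compressor +x) towards the handle. Light friction (about 0.04 N m, 1.5 N at the rim); stays where it is left; may be rolled back. Starts at 0.3 to 1.1.
- gauge_center (a point): Centre of the pressure gauge on the deck, compressor (44, 40, 129) mm. White dial of 96 mm diameter facing up, black ticks every 0.15 rad, glazed, 14 mm high.
- needle (a joint): Angle of the red needle on the gauge, rad; always 0.6 times the thumbwheel's angle. At 0 it points between the compressor's -x and +y; it grows clockwise seen from above (over +y, then +x, then -y).
- marker (a joint): Angle of the yellow set hand (a thin hand with a 12 mm broad tip) on the gauge, rad, same zero and direction as the needle: the pressure wanted. It cannot be touched (behind the glass) and does not move during the work. Lies at 1.5 to 2.5.
- needle_tip (a point): Tip of the red needle, 41 mm from the gauge's centre; its x axis points along the needle.
- marker_tip (a point): Tip of the yellow set hand, 45 mm from the gauge's centre; its x axis points along the hand.
- valve_axis (a point): Pivot of the outlet valve's lever, a vertical axis at compressor (-30, -190) mm, at the height of the lever's grip (109 mm above the shelf).
- lever_grip (a point): Middle of the red sleeve of the valve lever, 52 mm from the pivot, 109 mm above the shelf; moves with the lever. The lever is a level bar reaching 78 mm from the pivot; its sleeve (22 to 78 mm from the pivot) is 15 mm wide and 14 mm high, top at 116 mm, free below and on both sides. x points from the sleeve to the pivot.
- valve (a joint): Valve lever angle, rad, stops at 0 (closed: lever points to the compressor's -x, across the pipe, towards the robot) and 1.571 (open: along the compressor's -y, in line with the pipe). Grows anticlockwise seen from above. Friction about 0.12 N m (2.5 N at the grip); stays where it is left. Starts at 0 to 0.06.
- jar: Clear twist-cap jar of lug nuts, 84 mm wide, 117 mm high; bystander. Origin under its centre.
- torque_stick: Red torque stick lying on the shelf, 226 mm long along its x, 28 mm thick; bystander. Origin under its middle.
- socket_adapter: Silver socket adapter standing upright, 38 mm wide, 68 mm high; bystander. Origin under its centre.
- pry_tool: Black plastic hubcap pry tool lying flat, 224 mm long along its x, 24 mm wide; bystander. Origin under its middle.
- tread_gauge: Squat aluminium tire tread gauge, 110 mm long along its x, 48 mm wide, 30 mm high; bystander. Origin under its middle.
- impact_socket: Dark deep impact socket standing upright, 40 mm wide, 82 mm high; bystander. Origin under its centre.
- parts_dish: Round steel parts dish with lug nuts in it, 132 mm wide, 30 mm high; bystander. Origin under its centre.

How it is judged:
By the outcome, as a careful person would: the job done as asked, in the order asked, and still so for the second after the job is handed in, with the robot touching nothing.
It also fails if it takes over 61 s, if anything falls off the work surface, if the arm or the gripper's body presses on something with over 40 N, if the wrist force passes 120 N, or if a joint passes its speed limit or range.

ROBOT

A 7-joint arm with a two-finger parallel gripper is mounted at the origin on the work surface. World frame = base frame: x ahead of the robot, y to its left, z up, the work surface at z = 0. Lengths are in mm, angles in rad, forces in N, time in s.
With the tool pointing down it reaches from about 400 to 850 mm from the base axis. Payload 4.4 kg.
Tool frame: the origin (TCP) lies on the centre line of the jaws, within the pads' length; the fingertips stand 25 mm ahead of it and the grasp point (between the pads) lies 6 mm ahead of it; z points along the fingers, y is the line along which they close (so a half turn about z gives the same grasp; the last joint's range is limited). The gripper opens to 94 mm and grips with 3 to 60 N. Pads are 16 mm wide; open, the fingers measure 119 mm over their backs; the gripper's body (75 mm by 177 mm) begins 78 mm behind the grasp point.
Start: joints at [1.108, 0.628, 0.038, 1.517, -0.027, 0.996, -0.02], TCP at [251.234, -599.499, 192.178] pointing down, gripper open.
Joint ranges: [-3.06, 3.06], [-0.37, 2.12], [-1.25, 1.32], [0.18, 2.47], [-1.1, 4.24], [0.23, 1.98], [-2.94, 2.94]. Speed limits (rad/s): [2.57, 2.57, 3.14, 3.14, 3.14, 3.14, 3.14].

INTERFACE

Orientations are given as a unit quaternion [w, x, y, z].
In Python, from cell import ctrl, imaging, workorder gives the robot as it stands.
- The arm moves only by the tool move_arm, never from a script. Its argument "steps" is text: rows parted by semicolons, each of 5 numbers parted by spaces: the opening, from 0 (shut) to 1 (fully open), then the shift along the tool's x, y, z in units of 25 mm (1.0 is 25 mm), then the turn about the tool's z in units of 5 degrees (1.0 is 5 degrees). A call has 1 to 12 rows; each row is the pose to reach, as a shift and turn from the pose commanded when the call began, along the tool's axes at that moment; what a row does not reach only later rows make up. A row lasts 1/12 s, in which the tool goes at most 41.7 mm and 7.16 degrees, less where a joint would pass 70% of its speed; a pose out of reach is approached as far as the arm can. A call with a gripper value outside its range is refused whole. The fingers move at their own pace and stop on an object; "squeeze" is the grip in N (left out, the last holds). Time passes only in rows, so rows that repeat a pose let the fingers close. It gives the time, the measured TCP pose, the force, the opening and the grip force at its end, in the units of the state.
- ctrl.state(): the state, without advancing time (a new reading comes with each control period).
- imaging.get_image(name): name is "scene" or "side" or "wrist"; returns a dict with "pixels" (480x640x3 uint8, red, green, blue), "intrinsics" (3x3 intrinsics, pixels), "dist_coeffs" ([k1, k2, p1, p2, k3] as OpenCV has them; the pictures are not rectified), "R" (3x3) and "t" (3): a world point X has camera coordinates R X + t. Camera axes: x right, y down, z forward; pixel columns grow to the right and rows downward; lengths in mm; the calibration is good to about 2 mm. A picture is of the moment at which its call begins. There is no depth.
- workorder.job_done(): hands the job in; it is judged then, once.
The state is a dict: "t": time; "joints": joint angles; "qd": joint speeds; "tau": joint torques, N m; "position": TCP position; "tool_rot": TCP orientation; "ft_force": force on the tool from outside, world axes, zero at the start; "ft_torque": the same for the moment, N m; "gripper_width": opening from 0.0 (shut) to 1.0 (fully open); "gripper_force": force on a finger pad.
Only numpy, scipy, OpenCV 4.12 (cv2) and the standard library are available. Lean on these libraries where they do the work, as an engineer would, in place of code of your own. Each camera call takes 0.05 s, during which the arm holds its last target. There are 200 camera calls.

## Working session

There is one attempt and no reset: what is moved stays moved. The work goes in short steps, Python scripts to look and compute and a tool call to move; the robot and the scene stay as the last step left them, time stands still between calls to the robot, and variables do not carry over. Pictures are saved under pics/ and viewed, at most 10 in all, crops included, and the job is handed in when it is done.

Besides the shell and the picture viewer there is one more tool, called after "Emit:" in YAML: its name, and indented under it one key for each argument. move_arm: Moves the arm, as the interface text tells. Its arguments: {"type":"object","properties":{"steps":{"type":"string"},"squeeze":{"type":"number"}},"required":["steps"]}

```bash
mkdir -p pics; ls; python3 - <<'E'
from cell import ctrl, imaging
import cv2,numpy as np,pickle
d={}
for n in("scene","side"):
    r=imaging.get_image(n);d[n]=r
    cv2.imwrite(f"pics/{n}0.png",r["pixels"][:,:,::-1])
    C=-np.array(r["R"]).T@np.array(r["t"]);print(n,C.round(),np.round(r["R"],2).tolist(),r["intrinsics"][0][0])
pickle.dump(d,open("im0.pkl","wb"))
s=ctrl.state();print(s)
E
```

```text
pics
scene [1370. -393.  898.] [[0.47, 0.88, -0.02], [0.55, -0.32, -0.77], [-0.69, 0.35, -0.64]] 605.7382243690398
side [ -39.  873. 1117.] [[-0.83, -0.56, 0.01], [-0.39, 0.57, -0.73], [0.4, -0.6, -0.69]] 538.7936952451508
{'t': 0.1, 'joints': array([ 1.10818444,  0.62924461,  0.03848074,  1.51820891, -0.02700971,
        0.99629809, -0.02001997]), 'qd': array([-1.12110830e-03, -2.18016594e-03, -1.50422808e-03, -3.19965165e-03,
        1.70437584e-04, -3.26201363e-05,  1.27744399e-04]), 'tau': array([ 2.31640530e-03, -5.50793874e+01,  1.14694923e+00, -1.87116230e+01,
       -5.22311102e-02,  1.91917573e-02,  8.40022290e-05]), 'position': array([ 250.99595822, -598.94481886,  191.37149692]), 'tool_rot': array([-8.01100205e-04,  9.80386918e-01,  1.97080743e-01, -1.75127257e-04]), 'ft_force': array([ 0.05565802, -0.24421849, -0.63803973]), 'ft_torque': array([ 0.0107249 , -0.03552532,  0.00713729]), 'gripper_force': 0.0, 'gripper_width': 0.9988373329264392}
```

View pics/scene0.png

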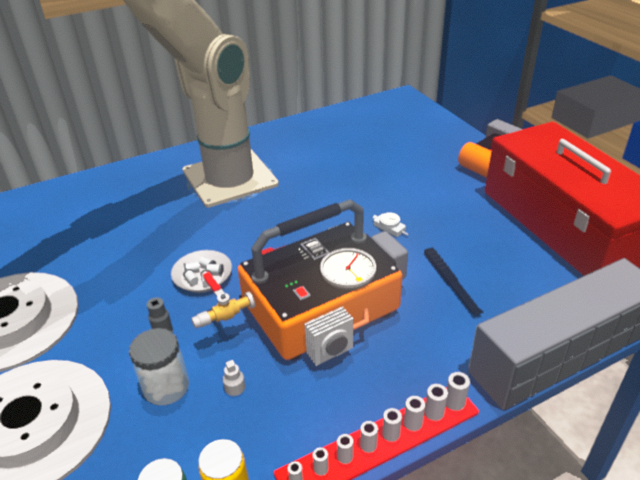

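View pics/side0.png

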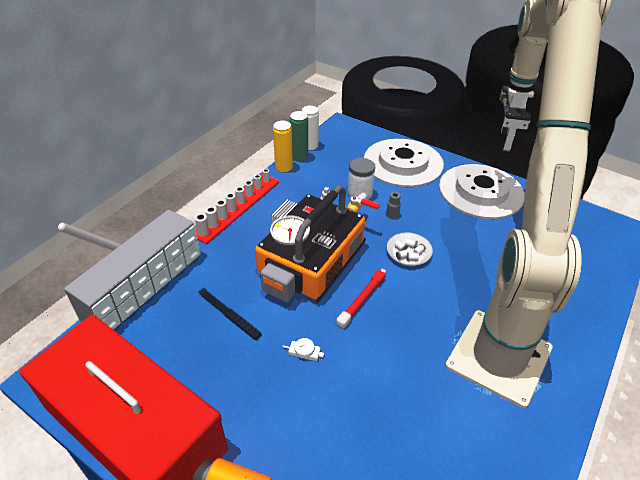

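The scene view shows the compressor mid-table, with the gauge at (348,267), the thumbwheel near (313,247), and the red lever from (205,275) to the pivot at (223,298). The side view shows the gauge at (290,232) and the lever at (368,203). Next I'll measure the compressor pose.

```bash
cat >h.py <<'E'
import cv2,numpy as np
from scipy.spatial.transform import Rotation as Ro
def K(r): return np.array(r["intrinsics"],float),np.array(r["dist_coeffs"],float)
def cast(r,px,z):
    k,d=K(r); u=cv2.undistortPoints(np.array(px,float).reshape(-1,1,2),k,d).reshape(-1,2)
    R=np.array(r["R"]);t=np.array(r["t"]).ravel();C=-R.T@t
    v=np.c_[u,np.ones(len(u))]@R
    return C+v*((z-C[2])/v[:,2])[:,None]
def proj(r,X):
    k,d=K(r); return cv2.projectPoints(np.array(X,float).reshape(-1,1,3),cv2.Rodrigues(np.array(r["R"]))[0],np.array(r["t"],float),k,d)[0].reshape(-1,2)
def tool(s):
    w,x,y,z=s["tool_rot"];return Ro.from_quat([x,y,z,w]).as_matrix()
E
python3 - <<'E'
import pickle;from h import *
d=pickle.load(open("im0.pkl","rb"))
out=[]
for n,box in(("scene",(310,235,390,295)),("side",(262,205,315,255))):
    r=d[n];im=r["pixels"];x0,y0,x1,y1=box
    c=cv2.cvtColor(im,cv2.COLOR_RGB2HSV)[y0:y1,x0:x1]
    w=((c[...,2]>170)&(c[...,1]<60)).astype(np.uint8)
    w=cv2.morphologyEx(w,cv2.MORPH_CLOSE,np.ones((3,3)))
    cs=max(cv2.findContours(w,0,1)[0],key=cv2.contourArea)
    el=cv2.fitEllipse(cv2.convexHull(cs)); p=np.array(el[0])+(x0,y0)
    g=cast(r,[p],130);print(n,"ell",el,p,"gauge",g.round(1))
    red=((c[...,1]>130)&(c[...,2]>120)&((c[...,0]<6)|(c[...,0]>172)));yel=(c[...,1]>110)&(c[...,2]>150)&(c[...,0]>20)&(c[...,0]<35)
    for nm,m in(("red",red),("yel",yel)):
        q=np.argwhere(m)[:,::-1]+(x0,y0)
        if len(q): print(nm,len(q),cast(r,[q.mean(0)],130).round(1),q.mean(0))
for n,box in(("scene",(190,245,250,310)),("side",(340,185,390,215))):
    r=d[n];im=r["pixels"];x0,y0,x1,y1=box
    c=cv2.cvtColor(im,cv2.COLOR_RGB2HSV)[y0:y1,x0:x1]
    m=((c[...,1]>150)&(c[...,2]>120)&((c[...,0]<6)|(c[...,0]>172))).astype(np.uint8)
    cs=max(cv2.findContours(m,0,1)[0],key=cv2.contourArea)
    b=cv2.boxPoints(cv2.minAreaRect(cs))+(x0,y0)
    e=[(b[i]+b[(i+1)%4])/2 for i in range(4)];
    print(n,"lever mids",np.round(e,1).tolist(),cast(r,e,109).round(1).tolist())
for n,box in(("scene",(290,230,390,295)),("side",(255,180,365,260))):
    x0,y0,x1,y1=box
    a=cv2.resize(d[n]["pixels"][y0:y1,x0:x1,::-1],None,fx=4,fy=4,interpolation=2);cv2.imwrite(f"pics/c_{n}.png",a)
a=cv2.imread("pics/c_scene.png");b=cv2.imread("pics/c_side.png")
W=np.zeros((600,440,3),np.uint8);W[:260,:400]=a;W[270:590,:440]=b;cv2.imwrite("pics/c.png",W)
E
```

```text
scene ell ((37.78600311279297, 31.53427505493164), (37.50570297241211, 55.966129302978516), 89.84182739257812) [347.78600311 266.53427505] gauge [[607.6  29.9 130. ]]
red 24 [[601.3  39.7 130. ]] [350.58333333 263.        ]
yel 22 [[645.5  30.6 130. ]] [358.         278.04545455]
side ell ((24.358983993530273, 18.237483978271484), (34.195682525634766, 40.0837516784668), 7.030615329742432) [286.35898399 223.23748398] gauge [[627.2  12.3 130. ]]
red 53 [[605.1 -22.  130. ]] [300.24528302 219.35849057]
yel 25 [[625.5  67.8 130. ]] [274.56 235.04]
scene lever mids [[204.9, 273.3], [214.4, 278.8], [217.5, 289.4], [208.0, 283.9]] [[465.9, -212.0, 109.0], [490.5, -201.1, 109.0], [521.7, -206.0, 109.0], [498.0, -216.7, 109.0]]
side lever mids [[361.2, 200.4], [370.4, 200.8], [378.0, 206.0], [368.8, 205.6]] [[519.8, -209.5, 109.0], [496.7, -223.2, 109.0], [467.0, -215.3, 109.0], [489.8, -201.8, 109.0]]
```

View pics/c.png

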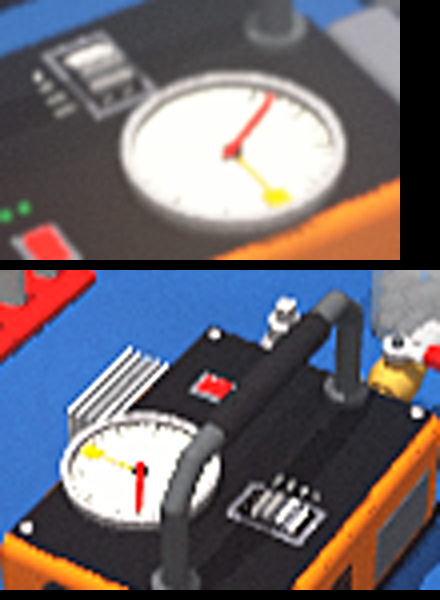

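Emit:
move_arm:
  steps: "0 0 0 -1 0;0 0 0 -2 0;0 0 0 -3.5 0;0 0 0 -5 0;0 0 0 -6.5 0;0 0 0 -8 0"
  squeeze: 10

```text
t: 0.6
position: [250.9, -598.9, 393.7]
tool_rot: [-0.0, 0.98, 0.197, -0.0]
ft_force: [0.6, -1.0, -0.0]
gripper_width: 0.613
gripper_force: 0.0
```

```bash
python3 - <<'E'
import pickle;from h import *
d=pickle.load(open("im0.pkl","rb"));S=d["scene"];T=d["side"]
sc=lambda x,y:(x/4+290,y/4+230)
si=lambda x,y:(x/4+255,(y-270)/4+180)
print("hub",cast(S,[sc(232,152)],133).round(1),cast(T,[si(140,469)],133).round(1))
a=cast(S,[sc(232,152),sc(270,97),sc(280,198)],133);b=cast(T,[si(140,469),si(138,512),si(92,452)],133)
print("tips",a.round(1),b.round(1))
for q in(a,b):
  for i in(1,2): v=q[i]-q[0];print(np.arctan2(v[1],v[0]),np.hypot(*v[:2]))
B=cast(T,[si(215,334),si(417,412),si(26,527)],121);print("bolts",B.round(1))
print("wheel",cast(S,[sc(98,66)],127).round(1),cast(T,[si(280,512)],127).round(1))
for i,j in((0,2),(0,1)): v=B[j]-B[i];print(np.arctan2(v[1],v[0]),np.hypot(*v[:2]))
E
```

```text
hub [[614.5  26.6 133. ]] [[601.8  30.4 133. ]]
tips [[614.5  26.6 133. ]
 [588.3  62.5 133. ]
 [653.7  30.2 133. ]] [[601.8  30.4 133. ]
 [578.6  64.7 133. ]
 [638.4  35.1 133. ]]
2.1992691427282276 44.479854476208764
0.09185545696012709 39.35433349565758
2.1658610338790436 41.395249691524384
0.12669357457048772 36.92423849828117
bolts [[ 649.1 -127.4  121. ]
 [ 484.3 -136.6  121. ]
 [ 638.6  108.   121. ]]
wheel [[518.7   3.3 127. ]] [[505.    6.8 127. ]]
1.6154447577892403 235.63839739172965
-3.0854812865912975 165.10904549499654
```

Emit:
move_arm:
  steps: "0 0 0 -1.5 0;0 0 0 -3 0;0 0 0 -4.5 0;0 0 0 -6 0;0 0 0 -7.5 0;0 0 0 -9 0;0 0 0 -10.5 0;0 0 0 -12 0;0 0 0 -13.5 0;0 0 0 -15 0;0 0 0 -16.5 0;0 0 0 -18 0"

```text
t: 1.6
position: [240.6, -548.1, 694.8]
tool_rot: [0.101, 0.977, 0.187, 0.033]
ft_force: [1.2, -0.8, -0.8]
gripper_width: 0.004
gripper_force: 0.0
```

Emit:
move_arm:
  steps: "0 0 0 0 0"

```text
t: 1.68
position: [233.4, -546.7, 710.5]
tool_rot: [0.116, 0.976, 0.183, 0.033]
ft_force: [-2.2, 1.5, 1.9]
gripper_width: 0.002
gripper_force: 0.0
```

Emit:
move_arm:
  steps: "0 0 0 0 0;0 0 0 0 0;0 0 0 0 0"

```text
t: 1.93
position: [240.4, -547.6, 698.5]
tool_rot: [0.105, 0.976, 0.188, 0.033]
ft_force: [-0.2, -0.1, -0.1]
gripper_width: 0.005
gripper_force: 0.0
```

```bash
python3 - <<'E'
from h import *;from cell import ctrl
s=ctrl.state();print(s["joints"].round(3),s["position"].round(1),tool(s).round(3))
E
```

```text
[ 0.854  0.402  0.676  0.604 -0.362  1.98   0.09 ] [ 240.4 -547.6  698.5] [[ 0.927  0.361  0.105]
 [ 0.375 -0.907 -0.192]
 [ 0.026  0.217 -0.976]]
```

Emit:
move_arm:
  steps: "0 0.5 -0.6 -0.1 0;0 1.1 -1.4 -0.3 0;0 1.9 -2.3 -0.5 0;0 2.6 -3.3 -0.7 0;0 3.4 -4.2 -0.9 0;0 4.1 -5.1 -1 0;0 4.9 -6 -1.2 0;0 5.6 -7 -1.4 0;0 6.4 -7.9 -1.6 0;0 7.1 -8.8 -1.8 0;0 7.1 -8.8 -1.8 0;0 7.1 -8.8 -1.8 0"

```text
t: 2.93
position: [321.8, -271.6, 698.8]
tool_rot: [0.106, 0.975, 0.191, 0.032]
ft_force: [0.2, -0.2, -0.3]
gripper_width: 0.001
gripper_force: 0.0
```

```bash
cat >st.py <<'E'
from h import *;from cell import ctrl
s=ctrl.state();print(s["t"],s["joints"].round(3),s["position"].round(1),tool(s).round(3).tolist(),s["ft_force"].round(1),s["gripper_width"])
E
python3 st.py
```

```text
2.9333 [ 0.04   0.002  0.491  1.07   0.122  1.878 -0.606] [ 321.8 -271.6  698.8] [[0.925, 0.365, 0.102], [0.379, -0.905, -0.196], [0.021, 0.22, -0.975]] [ 0.2 -0.2 -0.3] 0.0011017727792800782
```

Emit:
move_arm:
  steps: "0 0.6 -0.9 -0.2 0;0 1.3 -1.9 -0.4 0;0 1.9 -2.8 -0.6 0;0 2.6 -3.8 -0.8 0;0 3.2 -4.7 -1 -0.5;0 3.9 -5.6 -1.2 -1.5;0 4.6 -6.6 -1.4 -2.5;0 5.2 -7.5 -1.6 -3.5;0 5.9 -8.5 -1.8 -4;0 6.5 -9.4 -2 -4.4;0 6.5 -9.4 -2 -4.4;0 6.5 -9.4 -2 -4.4"

```text
t: 3.93
position: [384.2, 7.9, 688.1]
tool_rot: [0.113, 0.922, 0.371, 0.015]
ft_force: [-0.4, -0.4, 0.4]
gripper_width: 0.005
gripper_force: 0.0
```

```bash
python3 st.py
```

```text
3.9333 [-0.623  0.01   0.309  1.095  0.241  1.98  -1.018] [384.2   7.9 688.1] [[0.725, 0.68, 0.111], [0.687, -0.7, -0.197], [-0.056, 0.219, -0.974]] [-0.4 -0.4  0.4] 0.005206168983991168
```

Emit:
move_arm:
  steps: "0 -0.1 0.3 -1.2 1;0 -0.1 0.6 -2.4 2;0 -0.2 0.8 -3.6 3;0 -0.3 1.1 -4.8 4;0 -0.3 1.4 -6 5;0 -0.4 1.7 -7.2 6;0 -0.5 1.9 -8.4 7;0 -0.6 2.2 -9.6 8;0 -0.6 2.5 -10.8 8.6;0 -0.7 2.7 -12 8.6;0 -0.7 2.7 -12 8.6;0 -0.7 2.7 -12 8.6"

```text
t: 4.93
position: [415.7, -26.1, 724.7]
tool_rot: [0.102, 0.992, 0.009, 0.077]
ft_force: [0.5, -0.1, -0.1]
gripper_width: 0.005
gripper_force: 0.0
```

```bash
python3 st.py
```

```text
4.9333 [-1.228  0.14   1.323  0.952  0.059  1.981 -1.444] [415.7 -26.1 724.7] [[0.988, 0.003, 0.155], [0.034, -0.979, -0.201], [0.151, 0.204, -0.967]] [ 0.5 -0.1 -0.1] 0.005364907491390912
```

Emit:
move_arm:
  steps: "0 0.8 -0.3 -1 0;0 1.5 -0.5 -2 0;0 2.3 -0.8 -2.9 0;0 3 -1 -3.9 0;0 3.8 -1.3 -4.8 0;0 4.6 -1.6 -5.8 0;0 5.3 -1.8 -6.8 0;0 6.1 -2.1 -7.8 0;0 6.8 -2.3 -8.7 0;0 7.6 -2.6 -9.7 0;0 7.6 -2.6 -9.7 0;0 7.6 -2.6 -9.7 0"

```text
t: 5.93
position: [466.1, 71.8, 735.3]
tool_rot: [0.094, 0.987, 0.062, 0.111]
ft_force: [2.8, 6.5, -3.5]
gripper_width: 0.005
gripper_force: 0.0
```

```bash
python3 st.py
```

```text
5.9333 [-1.081  0.232  1.092  0.82  -0.03   1.981 -1.484] [466.1  71.8 735.3] [[0.968, 0.102, 0.23], [0.144, -0.975, -0.171], [0.207, 0.199, -0.958]] [ 2.8  6.5 -3.5] 0.004630623051526099
```

Emit:
move_arm:
  steps: "0 1.6 0 -0.7 0;0 3.2 0 -1.4 0;0 4.8 0 -2.1 0;0 6.2 0 -2.8 0;0 7.7 0 -3.5 0;0 9.2 0 -4.2 0;0 10.8 0 -4.9 0;0 12.3 0 -5.6 0;0 13.8 0 -6.3 0;0 15.4 0 -7 0;0 17 0 -7.7 0;0 18.5 0 -8.5 0"

```text
t: 6.93
position: [621.3, 97.5, 766.0]
tool_rot: [0.104, 0.973, 0.047, 0.198]
ft_force: [0.0, 0.1, 0.2]
gripper_width: 0.007
gripper_force: 0.0
```

```bash
python3 st.py
```

```text
6.9333 [-0.513  0.42   0.386  0.394  0.113  1.981 -1.596] [621.3  97.5 766. ] [[0.917, 0.051, 0.396], [0.134, -0.974, -0.184], [0.376, 0.222, -0.9]] [0.  0.1 0.2] 0.006638156514737255
```

Emit:
move_arm:
  steps: "0 0.8 -0.3 -1.2 0;0 1.5 -0.5 -2.3 0;0 2.2 -0.7 -3.4 0;0 2.9 -0.9 -4.5 0;0 3.6 -1.1 -5.6 0;0 4.3 -1.3 -6.7 0;0 5 -1.5 -7.8 0;0 5.7 -1.8 -8.9 0;0 6.4 -2 -10 0;0 7.1 -2.2 -11 0;0 7.7 -2.4 -12 0;0 8.3 -2.6 -12.8 0"

```text
t: 7.93
position: [591.7, 144.3, 789.4]
tool_rot: [0.102, 0.968, 0.05, 0.222]
ft_force: [-0.7, 0.4, -0.3]
gripper_width: 0.003
gripper_force: 0.0
```

```bash
python3 st.py
```

```text
7.9333 [-0.749  0.418  0.807  0.401 -0.104  1.981 -1.589] [591.7 144.3 789.4] [[0.896, 0.051, 0.44], [0.142, -0.974, -0.176], [0.42, 0.22, -0.88]] [-0.7  0.4 -0.3] 0.0032114858989354196
```

Emit:
move_arm:
  steps: "0 1.3 0.3 -0.7 0;0 2.5 0.6 -1.3 0;0 3.7 0.9 -2 0;0 5 1.2 -2.6 0;0 6.2 1.5 -3.3 0;0 7.4 1.8 -4 0;0 8.7 2.1 -4.6 0;0 9.9 2.4 -5.3 0;0 11.1 2.7 -6 0;0 12.4 3 -6.6 0;0 13.6 3.3 -7.3 0;0 14.8 3.6 -7.9 0"

```text
t: 8.93
position: [656.8, 97.8, 793.8]
tool_rot: [0.102, 0.963, 0.052, 0.243]
ft_force: [-0.1, 1.0, -0.2]
gripper_width: 0.005
gripper_force: 0.0
```

```bash
python3 st.py
```

```text
8.9333 [-0.501  0.493  0.698  0.235 -0.177  1.981 -1.526] [656.8  97.8 793.8] [[0.876, 0.05, 0.48], [0.149, -0.974, -0.172], [0.458, 0.222, -0.861]] [-0.1  1.  -0.2] 0.004534961074314463
```

Emit:
move_arm:
  steps: "0 0.7 0.1 -1.2 0;0 1.3 0.3 -2.4 0;0 1.9 0.4 -3.6 0;0 2.6 0.5 -4.8 0;0 3.2 0.7 -6 0;0 3.8 0.8 -7.2 0;0 4.4 0.9 -8.3 0;0 5.1 1.1 -9.5 0;0 5.7 1.2 -10.6 0;0 6.4 1.3 -11.8 0;0 7 1.5 -12.9 0;0 7.6 1.6 -14 0"

```text
t: 9.93
position: [589.3, 90.1, 841.8]
tool_rot: [0.103, 0.957, 0.054, 0.265]
ft_force: [-0.5, 0.9, -0.3]
gripper_width: 0.003
gripper_force: 0.0
```

```bash
python3 st.py
```

```text
9.9333 [-0.65   0.372  0.8    0.325 -0.126  1.981 -1.504] [589.3  90.1 841.8] [[0.854, 0.048, 0.519], [0.157, -0.973, -0.168], [0.497, 0.225, -0.838]] [-0.5  0.9 -0.3] 0.0033403636745288623
```

Emit:
move_arm:
  steps: "0 1.3 0.3 -0.6 0;0 2.6 0.6 -1.1 0;0 3.9 0.9 -1.6 0;0 5.2 1.2 -2.2 0;0 6.5 1.5 -2.7 0;0 7.8 1.8 -3.3 0;0 7.8 1.9 -4.5 0;0 8 2 -5.7 0;0 8.5 2.2 -7 0;0 9 2.4 -8.3 0;0 9.5 2.6 -9.6 0;0 10 2.8 -11 0"

```text
t: 10.93
position: [603.2, 63.3, 861.3]
tool_rot: [0.103, 0.951, 0.055, 0.287]
ft_force: [0.0, 0.0, 0.8]
gripper_width: 0.001
gripper_force: 0.0
```

```bash
python3 st.py
```

```text
10.9333 [-0.538  0.379  0.757  0.251 -0.162  1.981 -1.467] [603.2  63.3 861.3] [[0.83, 0.046, 0.556], [0.164, -0.973, -0.165], [0.534, 0.228, -0.814]] [0.  0.  0.8] 0.0007733998890315276
```

Emit:
move_arm:
  steps: "0 -1.2 -0.2 0.9 0;0 -2.6 -0.4 2 0;0 -4 -0.6 3 0;0 -5.3 -0.7 4 0;0 -6.6 -0.9 5 0;0 -8 -1.1 6 0;0 -9.3 -1.3 7 0;0 -10.6 -1.5 8 0;0 -12 -1.7 9 0;0 -13.3 -1.9 10 0;0 -14.6 -2.1 11 0;0 -15.7 -2.2 11.8 0"

```text
t: 11.93
position: [460.2, 11.9, 457.4]
tool_rot: [0.102, 0.951, 0.056, 0.286]
ft_force: [1.3, 0.5, 0.1]
gripper_width: 0.003
gripper_force: 0.0
```

```bash
python3 st.py
```

```text
11.9333 [-1.274 -0.307  0.59   2.075  0.779  1.064 -2.431] [460.2  11.9 457.4] [[0.83, 0.048, 0.556], [0.165, -0.973, -0.162], [0.533, 0.226, -0.815]] [1.3 0.5 0.1] 0.0030917989749025365
```

Emit:
move_arm:
  steps: "0 0 0 0 0;0 0 0 0 0"

```text
t: 12.1
position: [460.4, 10.9, 458.1]
tool_rot: [0.104, 0.951, 0.056, 0.285]
ft_force: [0.6, 0.8, 1.9]
gripper_width: 0.004
gripper_force: 0.0
```

Emit:
move_arm:
  steps: "0 -0.5 -0.2 0.9 0;0 -1 -0.4 1.7 0;0 -1.6 -0.6 2.8 0;0 -2.3 -0.9 4 0;0 -3 -1.1 5.1 0;0 -3.6 -1.4 6.2 0;0 -4.1 -1.6 7.1 0;0 -4.6 -1.8 7.9 0;0 -5 -1.9 8.5 0;0 -5 -1.9 8.5 0"

```text
t: 12.93
position: [474.4, 5.5, 245.9]
tool_rot: [0.104, 0.956, 0.057, 0.269]
ft_force: [0.9, 0.3, -0.7]
gripper_width: 0.004
gripper_force: 0.0
```

```bash
python3 st.py; python3 - <<'E'
from cell import imaging
import cv2,pickle
a=imaging.get_image("wrist");b=imaging.get_image("side");c=imaging.get_image("scene");pickle.dump((a,b,c),open("im1.pkl","wb"))
import numpy as np
W=np.zeros((560,800,3),np.uint8)
W[:300,:400]=cv2.resize(a["pixels"],(400,300))
W[:300,400:]=cv2.resize(b["pixels"][170:290,240:400],(400,300),interpolation=2)
W[300:,:400]=cv2.resize(c["pixels"][200:304,240:400],(400,260),interpolation=2)
cv2.imwrite("pics/i1.png",W[:,:,::-1])
E
```

```text
12.9333 [-0.948  0.151  0.685  2.456  1.261  0.234 -2.94 ] [474.4   5.5 245.9] [[0.848, 0.053, 0.527], [0.166, -0.972, -0.168], [0.503, 0.23, -0.833]] [ 0.9  0.3 -0.7] 0.003960433447687806
```

View pics/i1.png

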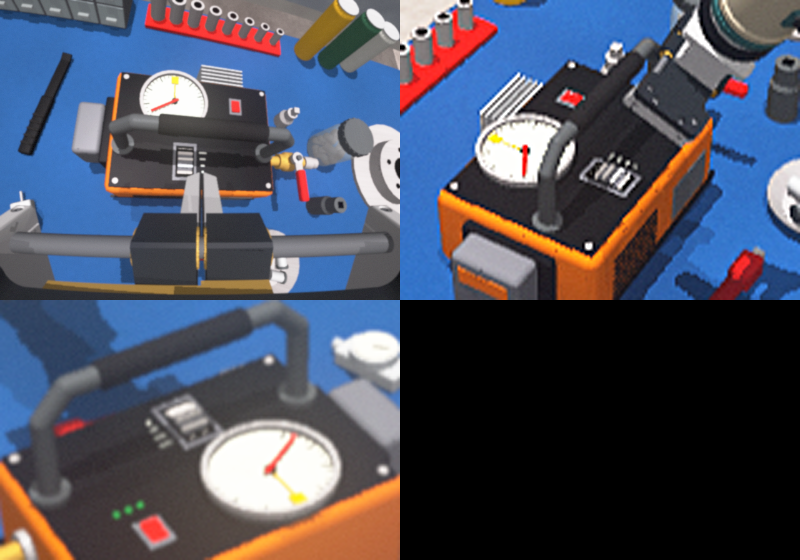

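The wrist view shows the wheel at (185,160), just left of the fingertips at (200,178). Joints 4, 6 and 7 are at their limits in this posture, so I'll fit the kinematics from the logged poses to find a feasible leaning posture.

```bash
cat >kin.py <<'E'
from h import *;from scipy.optimize import least_squares
D=[([1.10818444,.62924461,.03848074,1.51820891,-.02700971,.99629809,-.02001997],[250.996,-598.945,191.371],[-8.011e-4,.980387,.197081,-1.75e-4]),
([.854,.402,.676,.604,-.362,1.98,.09],[240.4,-547.6,698.5],[.105,.976,.188,.033]),
([.04,.002,.491,1.07,.122,1.878,-.606],[321.8,-271.6,698.8],[.106,.975,.191,.032]),
([-.513,.42,.386,.394,.113,1.981,-1.596],[621.3,97.5,766],[.104,.973,.047,.198]),
([-1.228,.14,1.323,.952,.059,1.981,-1.444],[415.7,-26.1,724.7],[.102,.992,.009,.077]),
([-.538,.379,.757,.251,-.162,1.981,-1.467],[603.2,63.3,861.3],[.103,.951,.055,.287]),
([-1.274,-.307,.59,2.075,.779,1.064,-2.431],[460.2,11.9,457.4],[.102,.951,.056,.286]),
([-.948,.151,.685,2.456,1.261,.234,-2.94],[474.4,5.5,245.9],[.104,.956,.057,.269])]
lo=np.array([-3.06,-.37,-1.25,.18,-1.1,.23,-2.94]);hi=np.array([3.06,2.12,1.32,2.47,4.24,1.98,2.94])
def fk(q,p,sg):
    h,L1,L2,Lt,e1,e2,a0,a7=p
    A=Ro.from_euler('Z',a0+sg[0]*q[0])*Ro.from_euler('Y',q[1]);P=np.array([0,0,h])+A.apply([e1,0,L1])
    A=A*Ro.from_euler('ZY',[sg[1]*q[2],q[3]]);P=P+A.apply([e2,0,L2])
    A=A*Ro.from_euler('ZYZ',[sg[2]*q[4],q[5],sg[3]*q[6]+a7]);return P+A.apply([0,0,Lt]),A
def fit(sg):
    def f(p):
        o=[]
        for q,x,w in D:
            P,A=fk(q,p,sg);T=Ro.from_quat([w[1],w[2],w[3],w[0]])
            o+=list(P-x)+list(100*(A.inv()*T).as_rotvec())
        return np.array(o)
    return least_squares(f,[340,455,455,250,0,0,0,0],max_nfev=60)
E
python3 - <<'E'
from kin import *;import itertools,pickle
b=min(((fit(sg),sg) for sg in itertools.product((1,-1),repeat=4)),key=lambda t:t[0].cost)
print(b[1],b[0].cost,b[0].x.round(2));pickle.dump((b[0].x,b[1]),open("kin.pkl","wb"))
E
```

```text
(-1, -1, -1, -1) 137.53962965621224 [ 3.6020e+02  5.4751e+02  3.8778e+02  4.0680e+02 -1.3800e+00 -4.3100e+00
 -4.0000e-02  1.5300e+00]
```

```bash
cat >ik.py <<'E'
from kin import *;import pickle
p,sg=pickle.load(open("kin.pkl","rb"))
def ik(P,T,q0,wt=1,rot=300,null=0.3):
    mid=np.array([0,.6,0,1.4,0,1.1,0])
    def f(q):
        X,A=fk(q,p,sg);return np.r_[X-P,rot*(A.inv()*T).as_rotvec(),null*(q-q0)]
    return least_squares(f,np.clip(q0,lo+.01,hi-.01),bounds=(lo+.03,hi-.03))
def toolR(lean,side,psi,yaw=.047):
    # tool down, x ahead, lean ahead by lean, then turn psi about tool z
    return Ro.from_euler('Z',yaw)*Ro.from_euler('Y',-lean)*Ro.from_euler('X',side)*Ro.from_euler('X',np.pi)*Ro.from_euler('Z',psi)
E
python3 - <<'E'
from ik import *
rng=np.random.default_rng(0)
for lean in(20,25,30,35,40):
  for psi in(-180,-135,-90,-45,-22,0,22,45,90,135):
    T=toolR(np.radians(lean),0,np.radians(psi))
    z=T.as_matrix()[:,2]
    C=np.array([505,5,125]);P=C-25*z
    best=None
    for k in range(6):
        r=ik(P,T,rng.uniform(np.maximum(lo,-1.5),np.minimum(hi,1.8)),null=0.01)
        X,A=fk(r.x,p,sg);e=np.linalg.norm(X-P)+300*np.linalg.norm((A.inv()*T).as_rotvec())
        if best is None or e<best[0]:best=(e,r.x)
    if best[0]<25 : print(lean,psi,round(best[0],1),best[1].round(2))
E
```

```text
Traceback (most recent call last):
  File "ik.py", line 7, in ik
    return least_squares(f,np.clip(q0,lo+.01,hi-.01),bounds=(lo+.03,hi-.03))
ValueError: Initial guess is outside of provided bounds
```

```bash
sed -i 's/lo+.01,hi-.01/lo+.04,hi-.04/' ik.py; python3 - <<'E'
from ik import *
rng=np.random.default_rng(0)
for lean in(20,25,30,35,40):
  for psi in(-180,-90,-45,0,45,90):
    T=toolR(np.radians(lean),0,np.radians(psi))
    z=T.as_matrix()[:,2]
    C=np.array([505,5,125]);P=C-25*z
    best=None
    for k in range(6):
        r=ik(P,T,rng.uniform(np.maximum(lo,-1.5),np.minimum(hi,1.8)),null=0.01)
        X,A=fk(r.x,p,sg);e=np.linalg.norm(X-P)+300*np.linalg.norm((A.inv()*T).as_rotvec())
        if best is None or e<best[0]:best=(e,r.x)
    print(lean,psi,round(best[0],1),best[1].round(2))
E
```

```text
20 -180 0.0 [ 0.79  0.63 -1.22  2.34  1.4   0.65  0.16]
20 -90 0.0 [ 0.44  0.4  -0.63  2.34  1.13  0.26 -1.13]
20 -45 0.0 [ 0.44  0.4  -0.63  2.34  1.13  0.26 -1.92]
20 0 0.0 [ 0.44  0.4  -0.63  2.34  1.13  0.26 -2.7 ]
20 45 0.0 [ 0.44  0.4  -0.63  2.34  1.13  0.26  2.8 ]
20 90 0.0 [ 0.79  0.63 -1.22  2.34  1.4   0.65  1.73]
25 -180 0.0 [ 0.48  0.4  -0.67  2.44  1.84  0.26 -0.27]
25 -90 0.0 [ 0.61  0.46 -0.86  2.44  1.76  0.36 -1.76]
25 -45 0.0 [ 0.74  0.54 -1.08  2.44  1.7   0.51 -2.49]
25 0 0.0 [ 0.48  0.4  -0.67  2.44  1.84  0.26  2.88]
25 45 0.0 [ 0.48  0.4  -0.67  2.44  1.84  0.26  2.09]
25 90 0.0 [ 0.48  0.4  -0.67  2.44  1.84  0.26  1.3 ]
30 -180 31.0 [ 0.49  0.4  -0.67  2.44  1.96  0.26 -0.38]
30 -90 31.0 [ 0.49  0.4  -0.67  2.44  1.96  0.26 -1.95]
30 -45 31.0 [ 0.49  0.4  -0.67  2.44  1.96  0.26 -2.73]
30 0 53.2 [ 0.64  0.4  -0.81  2.39  1.4   0.26 -2.91]
30 45 31.0 [ 0.49  0.4  -0.67  2.44  1.96  0.26  1.98]
30 90 31.0 [ 0.49  0.4  -0.67  2.44  1.96  0.26  1.2 ]
35 -180 62.2 [ 0.48  0.4  -0.65  2.44  2.09  0.26 -0.49]
35 -90 62.2 [ 0.48  0.4  -0.65  2.44  2.09  0.26 -2.06]
35 -45 62.2 [ 0.48  0.4  -0.65  2.44  2.09  0.26 -2.85]
35 0 62.2 [ 0.48  0.4  -0.65  2.44  2.09  0.26  2.65]
35 45 62.2 [ 0.48  0.4  -0.65  2.44  2.09  0.26  1.87]
35 90 62.2 [ 0.48  0.4  -0.65  2.44  2.09  0.26  1.08]
40 -180 93.3 [ 0.48  0.4  -0.63  2.44  2.23  0.26 -0.62]
40 -90 93.3 [ 0.48  0.4  -0.63  2.44  2.23  0.26 -2.19]
40 -45 93.3 [ 0.52  0.42 -0.69  2.44  2.17  0.28 -2.91]
40 0 93.3 [ 0.48  0.4  -0.63  2.44  2.23  0.26  2.52]
40 45 93.3 [ 0.48  0.4  -0.63  2.44  2.23  0.26  1.73]
40 90 93.3 [ 0.48  0.4  -0.63  2.44  2.23  0.26  0.95]
```

```bash
python3 - <<'E'
from ik import *
rng=np.random.default_rng(0)
for lean in(30,35,40):
  for psi in(-180,-135,-90,-45,0,45,90,135):
    T=toolR(np.radians(lean),0,np.radians(psi))
    z=T.as_matrix()[:,2]
    P=np.array([505,5,125])-25*z
    best=None
    for k in range(8):
        q0=rng.uniform([-.6,0,-.6,1.6,2.3,.25,-2],[.6,1,.6,2.4,4,1,2])
        r=ik(P,T,q0,null=0.01)
        X,A=fk(r.x,p,sg);e=np.linalg.norm(X-P)+300*np.linalg.norm((A.inv()*T).as_rotvec())
        c=e+5*np.abs(r.x[2])
        if best is None or c<best[0]:best=(c,r.x,e)
    print(lean,psi,round(best[2],1),best[1].round(2))
E
```

```text
30 -180 31.0 [ 0.49  0.4  -0.67  2.44  1.96  0.26 -0.38]
30 -135 31.0 [ 0.49  0.4  -0.67  2.44  1.96  0.26 -1.16]
30 -90 31.0 [ 0.49  0.4  -0.67  2.44  1.96  0.26 -1.95]
30 -45 31.0 [ 0.49  0.4  -0.67  2.44  1.96  0.26 -2.73]
30 0 32.8 [-0.39  0.39  0.48  2.44  4.21  0.26  0.53]
30 45 31.0 [ 0.49  0.4  -0.67  2.44  1.96  0.26  1.98]
30 90 31.0 [ 0.49  0.4  -0.67  2.44  1.96  0.26  1.2 ]
30 135 31.0 [ 0.49  0.4  -0.67  2.44  1.96  0.26  0.41]
35 -180 62.1 [-0.37  0.37  0.47  2.44  4.19  0.26 -2.59]
35 -135 62.1 [-0.37  0.37  0.47  2.44  4.19  0.26  2.91]
35 -90 62.1 [-0.37  0.37  0.47  2.44  4.19  0.26  2.12]
35 -45 62.1 [-0.37  0.37  0.47  2.44  4.19  0.26  1.34]
35 0 62.1 [-0.37  0.37  0.47  2.44  4.19  0.26  0.55]
35 45 62.1 [-0.37  0.37  0.47  2.44  4.19  0.26 -0.23]
35 90 62.1 [-0.37  0.37  0.47  2.44  4.19  0.26 -1.02]
35 135 62.1 [-0.37  0.37  0.47  2.44  4.19  0.26 -1.8 ]
40 -180 93.2 [-0.3   0.36  0.38  2.44  4.05  0.26 -2.43]
40 -135 93.2 [-0.43  0.39  0.56  2.44  4.2   0.32  2.91]
40 -90 93.2 [-0.3   0.36  0.38  2.44  4.05  0.26  2.28]
40 -45 93.2 [-0.3   0.36  0.38  2.44  4.05  0.26  1.49]
40 0 93.2 [-0.3   0.36  0.38  2.44  4.05  0.26  0.71]
40 45 93.2 [-0.3   0.36  0.38  2.44  4.05  0.26 -0.08]
40 90 93.2 [-0.3   0.36  0.38  2.44  4.05  0.26 -0.86]
40 135 93.2 [-0.3   0.36  0.38  2.44  4.05  0.26 -1.65]
```

```bash
cat >tgt.py <<'E'
import sys;from h import *;from cell import ctrl
s=ctrl.state();R=tool(s);P=s["position"]
W=np.array([513.5,4.8,0]);c,n=np.cos(.047),np.sin(.047);Y=np.array([[c,-n,0],[n,c,0],[0,0,1]])
cs=np.array([[a,b,25] for a in(8,-8) for b in(12.5,-12.5)]);w=P+cs@R.T
i=w[:,2].argmin();C=w[i]
print("t %.2f"%s["t"],"q",s["joints"].round(2),"z",R[:,2].round(2),"y",R[:,1].round(2),"F",s["ft_force"].round(1))
print("corner",cs[i],"wheel frame",(Y.T@(C-W)).round(1))
a=list(map(float,sys.argv[1:]))
for k in range(0,len(a),3): print(a[k:k+3],((W+Y@np.array(a[k:k+3])-C)@R/25).round(2))
E
python3 tgt.py -40 2 180 -35 2 150
```

```text
t 13.08 q [-0.95  0.15  0.69  2.46  1.26  0.23 -2.94] z [ 0.53 -0.17 -0.83] y [ 0.05 -0.97  0.23] F [-0.3  0.2  0.1]
corner [ -8.  -12.5  25. ] wheel frame [-35.6   8.6 217.7]
[-40.0, 2.0, 180.0] [-0.94 -0.09  1.22]
[-35.0, 2.0, 150.0] [-1.37 -0.36  2.32]
```

Emit:
move_arm:
  steps: "0 -0.2 0 0.2 -1;0 -0.4 0 0.4 -2;0 -0.6 0 0.7 -3;0 -0.8 -0.1 1 -3.5;0 -0.9 -0.1 1.2 -4;0 -1.1 -0.2 1.6 -4;0 -1.3 -0.3 2 -4;0 -1.4 -0.4 2.3 -4;0 -1.4 -0.4 2.3 -4"

```text
t: 13.83
position: [461.4, -13.0, 172.3]
tool_rot: [0.172, 0.939, 0.232, 0.186]
ft_force: [-0.0, 0.6, -0.7]
gripper_width: 0.011
gripper_force: 0.0
```

```bash
python3 tgt.py -40 2 150 -30 2 135 -20 2 124
```

```text
t 13.83 q [ 0.14  0.35 -0.64  2.46  1.51  0.62 -2.91] z [ 0.43 -0.24 -0.87] y [ 0.37 -0.83  0.41] F [-0.   0.6 -0.7]
corner [ -8.  -12.5  25. ] wheel frame [-53.4 -14.8 143.3]
[-40.0, 2.0, 150.0] [ 0.83 -0.28 -0.18]
[-30.0, 2.0, 135.0] [ 1.01 -0.4   0.51]
[-20.0, 2.0, 124.0] [ 1.23 -0.44  1.06]
```

Emit:
move_arm:
  steps: "0 0.4 -0.1 -0.1 -1;0 0.8 -0.3 -0.2 -1;0 0.8 -0.3 -0.2 -1"

```text
t: 14.08
position: [474.1, 5.1, 179.5]
tool_rot: [0.179, 0.928, 0.272, 0.179]
ft_force: [0.3, -0.0, 0.4]
gripper_width: 0.007
gripper_force: 0.0
```

```bash
python3 tgt.py -30 2 135 -21 2 124 -12 2 125.5 -5 2 126.5 5 2 126.5
```

```text
t 14.08 q [ 0.1   0.36 -0.64  2.41  1.42  0.64 -2.76] z [ 0.43 -0.23 -0.87] y [ 0.44 -0.79  0.43] F [ 0.3 -0.   0.4]
corner [ -8.  -12.5  25. ] wheel frame [-40.4   1.6 150.5]
[-30.0, 2.0, 135.0] [ 0.2  -0.11  0.71]
[-21.0, 2.0, 124.0] [ 0.39 -0.15  1.24]
[-12.0, 2.0, 125.5] [0.7  0.02 1.34]
[-5.0, 2.0, 126.5] [0.93 0.15 1.43]
[5.0, 2.0, 126.5] [1.26 0.31 1.59]
```

Emit:
move_arm:
  steps: "0 0.1 -0.1 0.4 0;0 0.2 -0.1 0.7 0;0 0.3 -0.1 1 0;0 0.39 -0.15 1.24 0;0 0.5 -0.1 1.27 0;0 0.6 -0.05 1.3 0;0 0.7 0.02 1.34 0;0 0.8 0.08 1.38 0;0 0.93 0.15 1.43 0;0 1.1 0.23 1.51 0;0 1.26 0.31 1.59 0;0 1.26 0.31 1.59 0"

```text
t: 15.08
position: [517.1, 5.3, 153.9]
tool_rot: [0.18, 0.929, 0.272, 0.177]
ft_force: [0.1, 0.4, -0.1]
gripper_width: 0.006
gripper_force: 0.0
```

```bash
cat >ndl.py <<'E'
import sys;from h import *;from cell import imaging
# needle and marker angles (same zero), from hub-based rays on the dial plane, both views
Zd=129;hub=None
c,n=np.cos(.047),np.sin(.047);G=np.array([607.5,29.0])
def ang(r,side):
    g=proj(r,[[*G,Zd]])[0];im=r["pixels"];h=cv2.cvtColor(im,cv2.COLOR_RGB2HSV)
    x0,y0=(g-38).astype(int);h=h[y0:y0+76,x0:x0+76]
    s=[]
    for nm in("red","yel"):
        if nm=="red": m=(h[...,1]>110)&(h[...,2]>110)&((h[...,0]<7)|(h[...,0]>172))
        else: m=(h[...,1]>90)&(h[...,2]>130)&(h[...,0]>20)&(h[...,0]<36)
        q=np.argwhere(m)[:,::-1]+(x0,y0)
        if len(q)<4: s.append(None);continue
        X=cast(r,q,Zd)[:,:2];s.append(X)
    return s
def run():
  for name in("scene","side"):
    r=imaging.get_image(name);red,yel=ang(r,name);o=[]
    # hub in this view: ray of image ellipse centre -> use G shifted per view
    H=HUB[name]
    for X in(red,yel):
        if X is None:o.append(None);continue
        d=X-H;rr=np.hypot(*d.T);k=(rr>8)&(rr<47);d=d[k]
        if k.sum()<4:o.append(None);continue
        v=d.sum(0);a=np.arctan2(v[1],v[0])-.047
        o.append(((3*np.pi/4-a+.5)%(2*np.pi)-.5,int(k.sum())))
    print(name,"needle",o[0],"marker",o[1])
HUB={"scene":np.array([610.5,28.0]),"side":np.array([604.4,28.3])}
if __name__=="__main__":run()
E
python3 tgt.py -30 2 150; python3 ndl.py
```

```text
t 15.08 q [ 0.1   0.46 -0.61  2.34  1.5   0.66 -2.78] z [ 0.43 -0.24 -0.87] y [ 0.44 -0.79  0.43] F [ 0.1  0.4 -0.1]
corner [ -8.  -12.5  25. ] wheel frame [  2.4  -0.3 124.9]
[-30.0, 2.0, 150.0] [-0.78 -0.16 -1.44]
scene needle (np.float64(0.17614152031515573), 23) marker (np.float64(2.311420049140435), 31)
side needle (np.float64(0.24025276357152903), 16) marker (np.float64(2.33050907147982), 17)
```

```bash
sed -i 's/(12.5,-12.5)/(4,-4)/' tgt.py; python3 tgt.py -30 0 136 -22 0 122 -12 0 124.5 -4 0 125.5 6 0 125; python3 - <<'E'
from cell import imaging;import cv2,numpy as np
a=imaging.get_image("wrist")["pixels"];b=imaging.get_image("side")["pixels"]
W=np.zeros((400,800,3),np.uint8);W[:,:400]=cv2.resize(a[160:360,200:400],(400,400),interpolation=2);W[:300,400:]=cv2.resize(b[170:290,240:400],(400,300),interpolation=2)
cv2.imwrite("pics/i2.png",W[:,:,::-1])
E
```

```text
t 15.18 q [ 0.1   0.46 -0.61  2.35  1.5   0.66 -2.79] z [ 0.43 -0.24 -0.87] y [ 0.44 -0.79  0.43] F [ 0.4  0.7 -0.1]
corner [-8 -4 25] wheel frame [  4.7  -7.3 128.2]
[-30.0, 0.0, 136.0] [-0.91 -0.66 -0.92]
[-22.0, 0.0, 122.0] [-0.77 -0.77 -0.3 ]
[-12.0, 0.0, 124.5] [-0.42 -0.57 -0.22]
[-4.0, 0.0, 125.5] [-0.15 -0.42 -0.12]
[6.0, 0.0, 125.0] [ 0.17 -0.27  0.06]
```

View pics/i2.png

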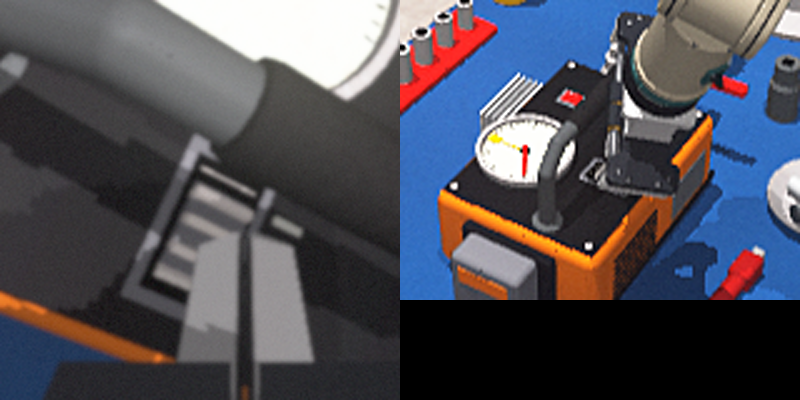

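The wrist crop shows the fingertips at (250,240), right of the wheel's middle at (195,235), so I'll shift left by about 8 mm and stroke a little lower.

Emit:
move_arm:
  steps: "0 -0.3 -0.3 -0.8 0;0 -0.9 -0.66 -0.92 0;0 -0.85 -0.7 -0.6 0;0 -0.77 -0.77 -0.3 0;0 -0.6 -0.67 -0.26 0;0 -0.42 -0.57 -0.22 0;0 -0.28 -0.5 -0.17 0;0 -0.15 -0.42 -0.12 0;0 0 -0.35 -0.04 0;0 0.17 -0.27 0.06 0"

```text
t: 16.12
position: [517.4, 12.5, 150.7]
tool_rot: [0.18, 0.929, 0.272, 0.177]
ft_force: [-1.2, 0.1, -0.0]
gripper_width: 0.006
gripper_force: 0.0
```

```bash
python3 tgt.py -30 0 136 -22 0 121; python3 ndl.py
```

```text
t 16.12 q [ 0.08  0.47 -0.61  2.34  1.5   0.67 -2.8 ] z [ 0.43 -0.24 -0.87] y [ 0.44 -0.79  0.43] F [-1.2  0.1 -0. ]
corner [-8 -4 25] wheel frame [  6.5   0.  125.3]
[-30.0, 0.0, 136.0] [-1.09 -0.4  -0.98]
[-22.0, 0.0, 121.0] [-0.97 -0.53 -0.32]
scene needle (np.float64(0.17614152031515573), 23) marker (np.float64(2.3081842931890586), 30)
side needle (np.float64(0.24025276357152903), 16) marker (np.float64(2.33050907147982), 17)
```

Emit:
move_arm:
  steps: "0 -0.02 -0.04 0.07 0;0 -0.03 -0.06 0.13 0;0 -0.03 -0.06 0.13 0"

```text
t: 16.47
position: [516.5, 12.5, 146.3]
tool_rot: [0.18, 0.929, 0.272, 0.176]
ft_force: [-0.9, 0.5, 0.3]
gripper_width: 0.007
gripper_force: 0.0
```

```bash
python3 tgt.py
```

```text
t 16.47 q [ 0.08  0.48 -0.61  2.35  1.52  0.68 -2.82] z [ 0.42 -0.24 -0.87] y [ 0.44 -0.79  0.43] F [-0.9  0.5  0.3]
corner [-8 -4 25] wheel frame [5.500e+00 1.000e-01 1.209e+02]
```

```bash
sed -i 's/^cs=.*/cs=np.array([[0,0,25.]]);w=P+cs@R.T/;s/513.5,4.8/511,5/' tgt.py; python3 tgt.py 5 0 136 -6 0 134 -6 0 129 -6 0 127
```

```text
t 16.47 q [ 0.08  0.48 -0.61  2.35  1.52  0.68 -2.82] z [ 0.42 -0.24 -0.87] y [ 0.44 -0.79  0.43] F [-0.9  0.5  0.3]
corner [ 0.  0. 25.] wheel frame [ 16.1   0.8 124.4]
[5.0, 0.0, 136.0] [-0.27  0.04 -0.58]
[-6.0, 0.0, 134.0] [-0.65 -0.17 -0.69]
[-6.0, 0.0, 129.0] [-0.7  -0.26 -0.52]
[-6.0, 0.0, 127.0] [-0.72 -0.29 -0.45]
```

Emit:
move_arm:
  steps: "0 -0.27 0.04 -0.58 0;0 -0.65 -0.17 -0.69 0;0 -0.65 -0.17 -0.69 0;0 -0.68 -0.21 -0.6 0;0 -0.7 -0.26 -0.52 0;0 -0.72 -0.29 -0.45 0;0 -0.72 -0.29 -0.45 0"

```text
t: 17.05
position: [494.8, 10.7, 148.6]
tool_rot: [0.179, 0.929, 0.272, 0.176]
ft_force: [0.3, -0.3, 0.1]
gripper_width: 0.007
gripper_force: 0.0
```

```bash
python3 tgt.py -6 0 124 2 0 124; python3 ndl.py
```

```text
t 17.05 q [ 0.07  0.46 -0.62  2.39  1.54  0.67 -2.87] z [ 0.42 -0.24 -0.87] y [ 0.44 -0.79  0.43] F [ 0.3 -0.3  0.1]
corner [ 0.  0. 25.] wheel frame [ -5.6   0.  126.7]
[-6.0, 0.0, 124.0] [-0.04 -0.05  0.09]
[2.0, 0.0, 124.0] [0.22 0.08 0.22]
scene needle (np.float64(0.17614152031515573), 23) marker (np.float64(2.3081842931890586), 30)
side needle (np.float64(0.24025276357152903), 16) marker (np.float64(2.3430865145934487), 18)
```

Emit:
move_arm:
  steps: "0 -0.02 -0.03 0.05 0;0 -0.04 -0.05 0.09 0;0 -0.05 -0.07 0.13 0;0 -0.05 -0.07 0.13 0"

```text
t: 17.48
position: [494.2, 10.6, 145.1]
tool_rot: [0.18, 0.929, 0.272, 0.176]
ft_force: [0.1, -0.3, -0.9]
gripper_width: 0.008
gripper_force: 0.0
```

```bash
python3 tgt.py; python3 - <<'E'
from h import *;from cell import imaging,ctrl
a=imaging.get_image("wrist");b=imaging.get_image("side");s=ctrl.state();R=tool(s)
tip=s["position"]+25*R[:,2];print(tip,proj(a,[tip]),proj(b,[tip]))
c=np.cos(.047);n=np.sin(.047)
wc=np.array([511,5,0]);Y=np.array([[c,-n,0],[n,c,0],[0,0,1]])
o=[wc+Y@np.array(v) for v in((-21,-11,120),(-21,11,120),(21,11,120),(21,-11,120),(0,-11,129),(0,11,129))]
A=a["pixels"].copy();B=b["pixels"].copy()
for im,r in((A,a),(B,b)):
    for q in proj(r,o): cv2.circle(im,tuple(int(v) for v in q.round()),1,(0,255,0),-1)
    q=proj(r,[tip])[0];cv2.circle(im,tuple(int(v) for v in q.round()),1,(255,0,255),-1)
W=np.zeros((400,800,3),np.uint8);W[:,:400]=cv2.resize(A[180:340,220:380],(400,400),interpolation=2);W[:,400:]=cv2.resize(B[200:280,270:350],(400,400),interpolation=2)
cv2.imwrite("pics/i3.png",W[:,:,::-1])
E
```

```text
t 17.48 q [ 0.07  0.47 -0.63  2.4   1.56  0.68 -2.89] z [ 0.42 -0.24 -0.87] y [ 0.44 -0.79  0.43] F [ 0.1 -0.3 -0.9]
corner [ 0.  0. 25.] wheel frame [-6.200e+00 -1.000e-01  1.233e+02]
[504.95101335   4.65078925 123.52021461] [[320.57816379 267.34344304]] [[325.43004607 240.98767617]]
```

View pics/i3.png

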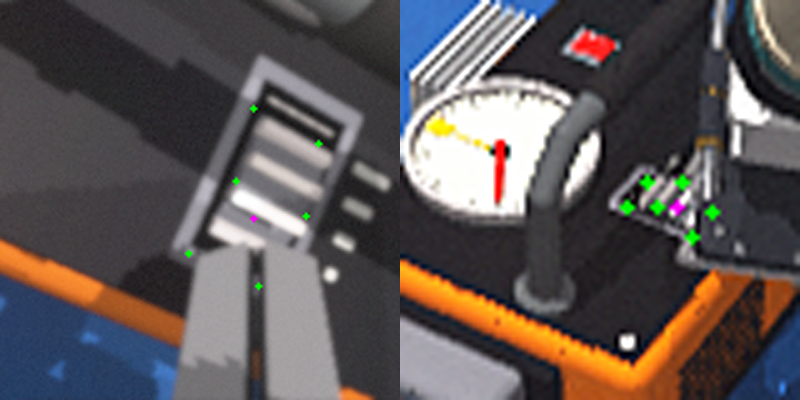

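The wrist crop shows the visible fingertip at (252,250), behind its predicted spot at (253,218), and the wheel opening about 8 mm further ahead than I estimated. I'll quantify both.

```bash
python3 - <<'E'
from h import *;from cell import imaging,ctrl
a=imaging.get_image("wrist");s=ctrl.state();R=tool(s);P=s["position"]
for z in(0,6,12,18,25): print(z,((proj(a,[P+z*R[:,2]])[0]-(220,180))*2.5).round())
print((P-(-a["R"].T@a["t"]))@R, (a["R"]@R).round(2))
f=lambda x,y:(x/2.5+220,y/2.5+180)
print(cast(a,[f(262,60),f(360,115),f(175,250),f(345,160)],121).round(1))
print(s["position"],R.round(3).tolist())
E
```

```text
0 [251. 256.]
6 [251. 246.]
12 [251. 237.]
18 [251. 228.]
25 [251. 218.]
[-80.8370901   -1.04748908 191.61523274] [[ 0.    1.    0.  ]
 [-0.96  0.   -0.28]
 [-0.28 -0.    0.96]]
[[543.3  21.2 121. ]
 [545.7 -12.3 121. ]
 [488.7  18.6 121. ]
 [532.5 -14.2 121. ]]
[494.3666309   10.61571592 145.42031933] [[0.79, 0.442, 0.425], [0.569, -0.787, -0.238], [0.23, 0.43, -0.873]]
```

Emit:
move_arm:
  steps: "0 0 0 0.1 0;0 0 0 0.2 0;0 0 0 0.2 0"

```text
t: 17.88
position: [496.5, 9.2, 140.7]
tool_rot: [0.18, 0.929, 0.272, 0.176]
ft_force: [1.1, 0.9, -0.2]
gripper_width: 0.01
gripper_force: 0.0
```

Emit:
move_arm:
  steps: "0 0 0 0.1 0;0 0 0 0.15 0;0 0 0 0.15 0"

```text
t: 18.13
position: [498.0, 8.4, 137.4]
tool_rot: [0.18, 0.929, 0.272, 0.176]
ft_force: [-0.2, -0.4, 0.5]
gripper_width: 0.005
gripper_force: 0.0
```

Emit:
move_arm:
  steps: "0 -0.2 0 -1 0;0 -0.4 0 -2 -1;0 -0.5 0 -2.4 -2.4;0 -0.5 0 -2.4 -3.8;0 -0.5 0 -2.4 -5.2;0 -0.5 0 -2.4 -6.6;0 -0.5 0 -2.4 -8;0 -0.5 0 -2.4 -9.4;0 -0.5 0 -2.4 -10.8;0 -0.5 0 -2.4 -12.2;0 -0.5 0 -2.4 -13.6;0 -0.5 0 -2.4 -15"

```text
t: 19.13
position: [462.6, 15.6, 187.3]
tool_rot: [0.25, 0.569, 0.783, 0.03]
ft_force: [-0.3, 0.1, 1.2]
gripper_width: 0.003
gripper_force: 0.0
```

Emit:
move_arm:
  steps: "0 0 0 0 -1.4;0 0 0 0 -2.8;0 0 0 0 -4.2;0 0 0 0 -5.6;0 0 0 0 -7;0 0 0 0 -8.4;0 0 0 0 -9.8;0 0 0 0 -11.2;0 0 0 0 -12.6;0 0 0 0 -14;0 0 0 0 -15;0 0 0 0 -15"

```text
t: 20.13
position: [462.6, 15.6, 187.3]
tool_rot: [0.217, -0.024, 0.968, -0.128]
ft_force: [-1.0, 0.4, -0.3]
gripper_width: 0.008
gripper_force: 0.0
```

```bash
sed -i 's/511,5,0/515,4.5,0/' tgt.py; python3 tgt.py; python3 - <<'E'
from h import *;from cell import imaging,ctrl
a=imaging.get_image("wrist");b=imaging.get_image("side");s=ctrl.state();R=tool(s);P=s["position"];print(P,R.round(3).tolist())
A=a["pixels"].copy();B=b["pixels"].copy()
for im,r in((A,a),(B,b)):
    for z in(0,12,25):
        q=proj(r,[P+z*R[:,2]])[0];cv2.circle(im,tuple(int(v) for v in q.round()),1,(255,0,255),-1);print(z,q)
W=np.zeros((400,800,3),np.uint8);W[:300,:400]=cv2.resize(A,(400,300));W[:,400:]=cv2.resize(B[170:270,270:370],(400,400),interpolation=2)
cv2.imwrite("pics/i4.png",W[:,:,::-1])
E
```

```text
t 20.13 q [ 0.2   0.36 -0.82  2.41  1.36  0.72 -0.12] z [ 0.43 -0.24 -0.87] y [ 0.01  0.97 -0.26] F [-1.   0.4 -0.3]
corner [ 0.  0. 25.] wheel frame [-41.5   7.1 165.4]
[462.63397654  15.62736939 187.28341995] [[-0.905, 0.014, 0.425], [-0.096, 0.967, -0.238], [-0.414, -0.256, -0.873]]
0 [323.96514556 282.95408623]
12 [323.86041507 275.30877905]
25 [323.75859533 267.88195208]
0 [337.6055427  231.94425434]
12 [336.3577395  233.54088981]
25 [335.02825748 235.24198679]
```

View pics/i4.png

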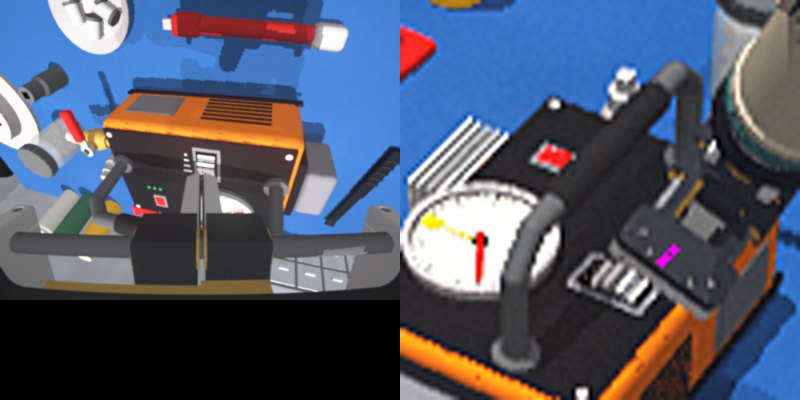

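```bash
sed -i 's/0,0,25\./0,0,8./' tgt.py; python3 tgt.py -20 0 145 -12 0 132 -12 0 126
```

```text
t 20.23 q [ 0.2   0.36 -0.82  2.41  1.36  0.72 -0.13] z [ 0.43 -0.24 -0.87] y [ 0.01  0.97 -0.26] F [ 0.4  0.  -0.2]
corner [0. 0. 8.] wheel frame [-48.5  11.5 180.3]
[-20.0, 0.0, 145.0] [-0.42 -0.01  1.82]
[-12.0, 0.0, 132.0] [-0.5   0.14  2.41]
[-12.0, 0.0, 126.0] [-0.4   0.2   2.62]
```

Emit:
move_arm:
  steps: "0 -0.2 0 0.9 0;0 -0.4 0 1.8 0;0 -0.45 0.1 2.1 0;0 -0.5 0.14 2.4 0;0 -0.5 0.14 2.4 0"

```text
t: 20.65
position: [499.3, 6.3, 138.1]
tool_rot: [0.216, -0.022, 0.968, -0.128]
ft_force: [0.6, 0.8, 0.8]
gripper_width: 0.005
gripper_force: 0.0
```

Emit:
move_arm:
  steps: "0 0.03 0.02 0.07 0;0 0.06 0.03 0.13 0;0 0.06 0.03 0.13 0"

```text
t: 20.9
position: [499.3, 6.0, 135.9]
tool_rot: [0.217, -0.023, 0.967, -0.128]
ft_force: [-0.8, -0.5, 0.0]
gripper_width: 0.007
gripper_force: 0.0
```

Emit:
move_arm:
  steps: "0 0.03 0.02 0.07 0;0 0.06 0.03 0.13 0;0 0.06 0.03 0.13 0"

```text
t: 21.15
position: [499.5, 5.6, 131.8]
tool_rot: [0.217, -0.022, 0.968, -0.128]
ft_force: [-0.6, 0.1, -0.1]
gripper_width: 0.003
gripper_force: 0.0
```

```bash
python3 tgt.py; python3 ndl.py
```

```text
t 21.15 q [ 0.17  0.54 -0.76  2.4   1.61  0.77 -0.31] z [ 0.43 -0.24 -0.87] y [ 0.01  0.97 -0.26] F [-0.6  0.1 -0.1]
corner [0. 0. 8.] wheel frame [-12.1  -0.3 124.9]
scene needle (np.float64(0.17258763832364643), 22) marker (np.float64(2.3081842931890586), 30)
side needle (np.float64(0.24025276357152903), 16) marker (np.float64(2.3430865145934487), 18)
```

Emit:
move_arm:
  steps: "0 0.03 0.02 0.07 0;0 -0.04 0.02 0.1 0;0 -0.11 0.02 0.13 0;0 -0.18 0.02 0.17 0;0 -0.25 0.02 0.2 0;0 -0.25 0.02 0.2 0"

```text
t: 21.75
position: [508.0, 5.6, 130.1]
tool_rot: [0.217, -0.022, 0.968, -0.128]
ft_force: [0.9, 0.3, 0.5]
gripper_width: 0.006
gripper_force: 0.0
```

```bash
python3 tgt.py; python3 ndl.py;  python3 - <<'E'
from h import *;from cell import imaging,ctrl
a=imaging.get_image("wrist");b=imaging.get_image("scene")
W=np.zeros((400,800,3),np.uint8);W[:,:400]=cv2.resize(a["pixels"][200:340,250:390],(400,400),interpolation=2);W[:,400:]=cv2.resize(b["pixels"][190:290,260:360],(400,400),interpolation=2)
cv2.imwrite("pics/i5.png",W[:,:,::-1])
E
```

```text
t 21.75 q [ 0.18  0.55 -0.75  2.39  1.61  0.77 -0.3 ] z [ 0.43 -0.24 -0.87] y [ 0.01  0.97 -0.26] F [0.9 0.3 0.5]
corner [0. 0. 8.] wheel frame [ -3.6  -0.6 123.1]
scene needle (np.float64(0.17614152031515573), 23) marker (np.float64(2.3081842931890586), 30)
side needle (np.float64(0.24025276357152903), 16) marker (np.float64(2.3311118580050847), 18)
```

View pics/i5.png

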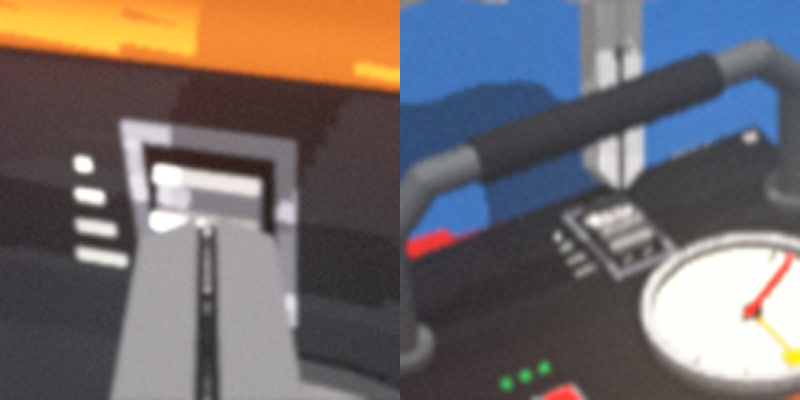

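```bash
python3 - <<'E'
from h import *;from cell import imaging,ctrl
a=imaging.get_image("wrist");b=imaging.get_image("scene");s=ctrl.state();R=tool(s);P=s["position"]
def ray(r,px):
    A=cast(r,[px],0)[0];B=cast(r,[px],200)[0];return A,(B-A)/np.linalg.norm(B-A)
A,u=ray(a,(321.8,279.8));B,v=ray(b,(315,237))
n=np.cross(u,v);t=np.linalg.solve(np.c_[u,-v,n],B-A)
X=A+t[0]*u;print("tip",X,"gap",t[2]*np.linalg.norm(n),"tool frame",(X-P)@R)
for z in(0,8,25):print(z,proj(b,[P+z*R[:,2]])[0],proj(b,[P+R@[8,0,z]])[0],proj(b,[P+R@[-8,0,z]])[0])
E
```

```text
tip [499.34379406   5.67342121 134.92837768] gap 8.123738848737744 tool frame [ 5.17418233 -1.26289321 -7.75303509]
0 [312.89747049 241.89443327] [311.01075827 241.33088743] [314.80532116 242.46429324]
8 [312.96332966 245.79836081] [311.07847651 245.21388773] [314.86927404 246.38937215]
25 [313.10289026 254.06343446] [311.221987   253.43483687] [315.00478451 254.69904074]
```

The crops show the real fingertip still above the wheel. Triangulated, it sits about 30 mm shorter than nominal (tool z about -6). I'll keep descending to contact.

```bash
sed -i 's/0,0,8\./0,0,-6./' tgt.py; python3 tgt.py -14 0 130 -14 0 127 -14 0 124 -4 0 126 4 0 126
```

```text
t 22.05 q [ 0.17  0.55 -0.75  2.39  1.61  0.77 -0.3 ] z [ 0.43 -0.24 -0.87] y [ 0.01  0.97 -0.26] F [ 0.  1. -0.]
corner [ 0.  0. -6.] wheel frame [-10.1   3.  135.2]
[-14.0, 0.0, 130.0] [ 0.24 -0.07  0.15]
[-14.0, 0.0, 127.0] [ 0.28 -0.04  0.25]
[-14.0, 0.0, 124.0] [ 0.33 -0.01  0.36]
[-4.0, 0.0, 126.0] [-0.06 -0.01  0.45]
[4.0, 0.0, 126.0] [-0.35  0.01  0.59]
```

Emit:
move_arm:
  steps: "0 0.24 -0.07 0.15 0;0 0.28 -0.04 0.25 0;0 0.33 -0.01 0.36 0;0 0.33 -0.01 0.36 0"

```text
t: 22.38
position: [503.6, 2.4, 118.2]
tool_rot: [0.216, -0.023, 0.968, -0.128]
ft_force: [-0.3, -0.3, -0.5]
gripper_width: 0.005
gripper_force: 0.0
```

Emit:
move_arm:
  steps: "0 -0.1 0 0.02 0;0 -0.2 0 0.04 0;0 -0.29 0 0.06 0;0 -0.39 0 0.09 0"

```text
t: 22.72
position: [514.1, 2.9, 121.1]
tool_rot: [0.217, -0.022, 0.967, -0.128]
ft_force: [0.0, 0.7, 0.4]
gripper_width: 0.008
gripper_force: 0.0
```

```bash
python3 tgt.py; python3 ndl.py
```

```text
t 22.72 q [ 0.18  0.58 -0.74  2.38  1.64  0.78 -0.32] z [ 0.43 -0.24 -0.87] y [ 0.01  0.97 -0.26] F [0.  0.7 0.4]
corner [ 0.  0. -6.] wheel frame [ -3.5  -0.  126.3]
scene needle (np.float64(0.17258763832364643), 22) marker (np.float64(2.3081842931890586), 30)
side needle (np.float64(0.24025276357152903), 16) marker (np.float64(2.3311118580050847), 18)
```

Emit:
move_arm:
  steps: "0 0.03 0.02 0.06 0;0 0.05 0.03 0.11 0;0 0.07 0.04 0.14 0;0 0.07 0.04 0.14 0"

```text
t: 23.15
position: [513.7, 2.7, 117.0]
tool_rot: [0.217, -0.023, 0.967, -0.128]
ft_force: [-1.4, 0.5, 3.6]
gripper_width: 0.006
gripper_force: 2.0
```

Emit:
move_arm:
  steps: "0 -0.07 0 0.04 0;0 -0.14 0 0.07 0;0 -0.21 0 0.1 0;0 -0.21 0 0.1 0"

```text
t: 23.48
position: [520.4, 3.0, 118.0]
tool_rot: [0.218, -0.023, 0.967, -0.128]
ft_force: [-2.4, 0.4, 9.3]
gripper_width: 0.006
gripper_force: 5.2
```

```bash
python3 tgt.py; python3 ndl.py
```

```text
t 23.48 q [ 0.18  0.59 -0.74  2.37  1.66  0.79 -0.32] z [ 0.43 -0.24 -0.87] y [ 0.01  0.97 -0.26] F [-2.4  0.4  9.3]
corner [ 0.  0. -6.] wheel frame [  2.8  -0.2 123.2]
scene needle (np.float64(0.28063690251216267), 21) marker (np.float64(2.311420049140435), 31)
side needle (np.float64(0.41123065174699236), 15) marker (np.float64(2.329300830876732), 17)
```

```bash
sed -i 's/0,0,-6\./0,0,-10./' tgt.py; python3 tgt.py 0 0 135 -16 0 134 -16 0 123 -10 0 124.5 -4 0 125.5 3 0 126 9 0 125.5
```

```text
t 23.58 q [ 0.18  0.59 -0.74  2.37  1.66  0.79 -0.32] z [ 0.43 -0.24 -0.87] y [ 0.01  0.97 -0.26] F [-1.6  0.3  8.8]
corner [  0.   0. -10.] wheel frame [  1.1   0.8 126.7]
[0.0, 0.0, 135.0] [-0.1  -0.12 -0.3 ]
[-16.0, 0.0, 134.0] [ 0.5  -0.15 -0.53]
[-16.0, 0.0, 123.0] [ 0.68 -0.03 -0.15]
[-10.0, 0.0, 124.5] [ 0.44 -0.04 -0.1 ]
[-4.0, 0.0, 125.5] [ 0.21 -0.03 -0.03]
[3.0, 0.0, 126.0] [-0.06 -0.02  0.06]
[9.0, 0.0, 125.5] [-0.26 -0.    0.18]
```

Emit:
move_arm:
  steps: "0 -0.1 -0.12 -0.3 0;0 0.5 -0.15 -0.53 0;0 0.6 -0.1 -0.35 0;0 0.68 -0.03 -0.15 0;0 0.56 -0.03 -0.12 0;0 0.44 -0.03 -0.1 0;0 0.32 -0.03 -0.07 0;0 0.2 -0.03 -0.03 0;0 0.07 -0.02 0.02 0;0 -0.06 -0.02 0.06 0;0 -0.16 -0.01 0.12 0;0 -0.26 0 0.18 0"

```text
t: 24.58
position: [531.2, 2.3, 118.0]
tool_rot: [0.221, -0.023, 0.967, -0.129]
ft_force: [-0.1, 0.8, 14.8]
gripper_width: 0.004
gripper_force: 6.1
```

```bash
python3 tgt.py 3 0 135 -16 0 134 -16 0 123 -10 0 124.5 -4 0 125.5 3 0 126 9 0 125.5; python3 ndl.py
```

```text
t 24.58 q [ 0.18  0.6  -0.73  2.35  1.66  0.79 -0.3 ] z [ 0.43 -0.24 -0.87] y [ 0.01  0.97 -0.26] F [-0.1  0.8 14.8]
corner [  0.   0. -10.] wheel frame [ 11.8  -0.4 126.7]
[3.0, 0.0, 135.0] [ 0.18 -0.09 -0.44]
[-16.0, 0.0, 134.0] [ 0.88 -0.13 -0.73]
[-16.0, 0.0, 123.0] [ 1.07 -0.01 -0.34]
[-10.0, 0.0, 124.5] [ 0.83 -0.01 -0.3 ]
[-4.0, 0.0, 125.5] [ 0.59 -0.01 -0.23]
[3.0, 0.0, 126.0] [ 0.33  0.   -0.13]
[9.0, 0.0, 125.5] [ 0.12  0.02 -0.01]
scene needle (np.float64(0.8281611257992199), 24) marker (np.float64(2.3081842931890586), 30)
side needle (np.float64(1.120133318200188), 20) marker (np.float64(2.3311118580050847), 18)
```

Emit:
move_arm:
  steps: "0 0.18 -0.09 -0.44 0;0 0.88 -0.13 -0.73 0;0 1 -0.08 -0.5 0;0 1.07 -0.01 -0.34 0;0 0.95 -0.01 -0.32 0;0 0.83 -0.01 -0.3 0;0 0.71 -0.01 -0.27 0;0 0.59 -0.01 -0.23 0;0 0.46 0 -0.18 0;0 0.33 0 -0.13 0;0 0.22 0 -0.07 0;0 0.12 0 -0.01 0"

```text
t: 25.68
position: [530.0, 2.3, 119.3]
tool_rot: [0.223, -0.023, 0.966, -0.13]
ft_force: [0.5, 0.7, 27.2]
gripper_width: 0.004
gripper_force: 12.3
```

```bash
python3 tgt.py 3 0 135 -16 0 134 -16 0 123 -10 0 124.5 -4 0 125.5 3 0 126 9 0 125.5; python3 ndl.py
```

```text
t 25.68 q [ 0.18  0.6  -0.74  2.36  1.66  0.79 -0.31] z [ 0.44 -0.24 -0.87] y [ 0.01  0.97 -0.26] F [ 0.5  0.7 27.2]
corner [  0.   0. -10.] wheel frame [ 10.6  -0.3 128. ]
[3.0, 0.0, 135.0] [ 0.15 -0.08 -0.38]
[-16.0, 0.0, 134.0] [ 0.86 -0.11 -0.66]
[-16.0, 0.0, 123.0] [ 1.04  0.   -0.28]
[-10.0, 0.0, 124.5] [ 0.8  -0.   -0.23]
[-4.0, 0.0, 125.5] [ 0.57  0.   -0.17]
[3.0, 0.0, 126.0] [ 0.31  0.01 -0.06]
[9.0, 0.0, 125.5] [0.1  0.03 0.06]
scene needle (np.float64(1.3544654243486647), 25) marker (np.float64(2.3081842931890586), 30)
side needle (np.float64(1.6740866588932204), 19) marker (np.float64(2.3308912013039595), 16)
```

```bash
cat >pca.py <<'E'
from ndl import *
def run2():
  for name in("scene","side"):
    r=imaging.get_image(name);o=[]
    for X in ang(r,name):
        k=np.hypot(*(X-HUB[name]).T)<50;X=X[k]
        m=X.mean(0);u,s,vt=np.linalg.svd(X-m);d=vt[0]
        if d@(m-HUB[name])<0:d=-d
        far=X[((X-HUB[name])@d).argmax()]
        t=lambda v:round(float((3*np.pi/4-(np.arctan2(v[1],v[0])-.047)+.5)%(2*np.pi)-.5),3)
        o+=[(t(d),"tip",t(far-HUB[name]),far.round(1).tolist(),len(X))]
    print(name,*o)
    # line intersection of needle and hand = hub
if __name__=="__main__":run2()
E
python3 pca.py; python3 - <<'E'
from h import *;import pickle,ndl
for n,r in pickle.load(open("im0.pkl","rb")).items():
    o=[]
    for X in ndl.ang(r,n):
        X=X[np.hypot(*(X-ndl.HUB[n]).T)<50];m=X.mean(0);d=np.linalg.svd(X-m)[2][0];o.append((m,d))
    (m1,d1),(m2,d2)=o;t=np.linalg.solve(np.c_[d1,-d2],m2-m1);print(n,"hub",m1+t[0]*d1)
E
```

```text
scene (1.569, 'tip', 1.495, [633.4, 57.4], 37) (2.337, 'tip', 2.387, [652.6, 28.7], 32)
side (1.588, 'tip', 1.705, [634.7, 53.7], 24) (2.337, 'tip', 2.337, [651.5, 31.4], 19)
scene hub [607.75994124  28.89646512]
side hub [604.25850339  29.28811788]
```

Emit:
move_arm:
  steps: "0 -0.13 -0.08 -0.3 0;0 0.4 -0.1 -0.55 0;0 0.86 -0.11 -0.66 0;0 0.95 -0.05 -0.45 0;0 1.02 -0.01 -0.33 0;0 0.89 -0.01 -0.31 0;0 0.76 -0.01 -0.28 0;0 0.64 -0.01 -0.25 0;0 0.52 0 -0.21 0;0 0.4 0 -0.17 0;0 0.28 0 -0.11 0;0 0.15 0.01 -0.05 0"

```text
t: 26.88
position: [523.8, 2.1, 118.3]
tool_rot: [0.222, -0.024, 0.966, -0.131]
ft_force: [-7.6, 1.0, 39.3]
gripper_width: 0.007
gripper_force: 19.0
```

```bash
python3 tgt.py; python3 pca.py
```

```text
t 26.88 q [ 0.18  0.6  -0.74  2.37  1.67  0.8  -0.33] z [ 0.44 -0.24 -0.87] y [ 0.01  0.96 -0.26] F [-7.6  1.  39.3]
corner [  0.   0. -10.] wheel frame [ 4.50e+00 -1.00e-01  1.27e+02]
scene (2.046, 'tip', 2.006, [644.3, 42.2], 35) (2.359, 'tip', 2.387, [652.6, 28.7], 35)
side (2.084, 'tip', 2.205, [644.4, 36.3], 23) (2.279, 'tip', 2.337, [651.5, 31.4], 12)
```

Emit:
move_arm:
  steps: "0 -0.16 -0.1 -0.35 0;0 0.4 -0.1 -0.6 0;0 0.4 -0.1 -0.6 0;0 0.4 -0.1 -0.6 0"

```text
t: 27.32
position: [505.4, 2.4, 122.9]
tool_rot: [0.216, -0.023, 0.968, -0.128]
ft_force: [-0.1, -0.3, -0.1]
gripper_width: 0.01
gripper_force: 0.0
```

```bash
python3 tgt.py -14 0 131 -12 0 125 -8 0 126 -4 0 126.5 0 0 127 4 0 127; python3 pca.py
```

```text
t 27.32 q [ 0.18  0.57 -0.75  2.4   1.64  0.78 -0.33] z [ 0.42 -0.24 -0.87] y [ 0.01  0.97 -0.26] F [-0.1 -0.3 -0.1]
corner [  0.   0. -10.] wheel frame [-13.8   0.9 131.6]
[-14.0, 0.0, 131.0] [ 0.02 -0.03  0.03]
[-12.0, 0.0, 125.0] [0.04 0.04 0.27]
[-8.0, 0.0, 126.0] [-0.12  0.04  0.3 ]
[-4.0, 0.0, 126.5] [-0.27  0.04  0.35]
[0.0, 0.0, 127.0] [-0.42  0.04  0.4 ]
[4.0, 0.0, 127.0] [-0.57  0.05  0.46]
scene (2.134, 'tip', 2.039, [643.4, 40.5], 32) (2.335, 'tip', 2.276, [652.0, 33.3], 37)
side (2.117, 'tip', 2.205, [644.4, 36.3], 23) (2.279, 'tip', 2.337, [651.5, 31.4], 12)
```

Emit:
move_arm:
  steps: "0 0.03 0.03 0.15 0;0 0.04 0.04 0.27 0;0 -0.04 0.04 0.28 0;0 -0.12 0.04 0.3 0;0 -0.2 0.04 0.32 0;0 -0.27 0.04 0.35 0;0 -0.27 0.04 0.35 0"

```text
t: 28.0
position: [515.4, 1.9, 118.7]
tool_rot: [0.217, -0.022, 0.967, -0.128]
ft_force: [-0.5, -0.6, -0.4]
gripper_width: 0.002
gripper_force: 0.0
```

```bash
python3 tgt.py; python3 pca.py
```

```text
t 28.00 q [ 0.18  0.59 -0.74  2.38  1.65  0.78 -0.33] z [ 0.43 -0.24 -0.87] y [ 0.01  0.97 -0.26] F [-0.5 -0.6 -0.4]
corner [  0.   0. -10.] wheel frame [ -3.9  -0.  127.5]
scene (2.128, 'tip', 2.039, [643.4, 40.5], 31) (2.357, 'tip', 2.387, [652.6, 28.7], 38)
side (2.117, 'tip', 2.205, [644.4, 36.3], 23) (2.278, 'tip', 2.337, [651.5, 31.4], 12)
```

Emit:
move_arm:
  steps: "0 0.03 0.02 0.08 0;0 -0.04 0.02 0.12 0;0 -0.12 0.02 0.16 0;0 -0.19 0.02 0.2 0;0 -0.19 0.02 0.2 0"

```text
t: 28.52
position: [524.0, 2.3, 118.6]
tool_rot: [0.22, -0.023, 0.967, -0.128]
ft_force: [-2.4, 0.8, 15.5]
gripper_width: 0.007
gripper_force: 7.3
```

```bash
python3 tgt.py; python3 pca.py
```

```text
t 28.52 q [ 0.18  0.59 -0.74  2.37  1.66  0.79 -0.32] z [ 0.43 -0.24 -0.87] y [ 0.01  0.97 -0.26] F [-2.4  0.8 15.5]
corner [  0.   0. -10.] wheel frame [ 4.700e+00 -1.000e-01  1.273e+02]
scene (2.315, 'tip', 2.214, [643.0, 34.2], 33) (1.693, 'tip', 2.198, [650.6, 36.3], 17)
side (2.27, 'tip', 2.322, [644.6, 31.6], 19) (2.945, 'tip', 2.438, [651.7, 26.6], 8)
```

```bash
cat >vw.py <<'E'
import sys;from h import *;from cell import imaging
W=np.zeros((400,800,3),np.uint8)
for i,(n,z) in enumerate((("scene",129),("side",129))):
    r=imaging.get_image(n);g=proj(r,[[607.5,29,z]])[0]-(32,32)
    M=np.array([[1,0,-g[0]],[0,1,-g[1]]],float)*6.25
    W[:,i*400:(i+1)*400]=cv2.warpAffine(r["pixels"],M,(400,400),flags=cv2.INTER_CUBIC)
cv2.imwrite(sys.argv[1],W[:,:,::-1])
E
python3 vw.py pics/v9.png
```

```text
(no output)
```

View pics/v9.png

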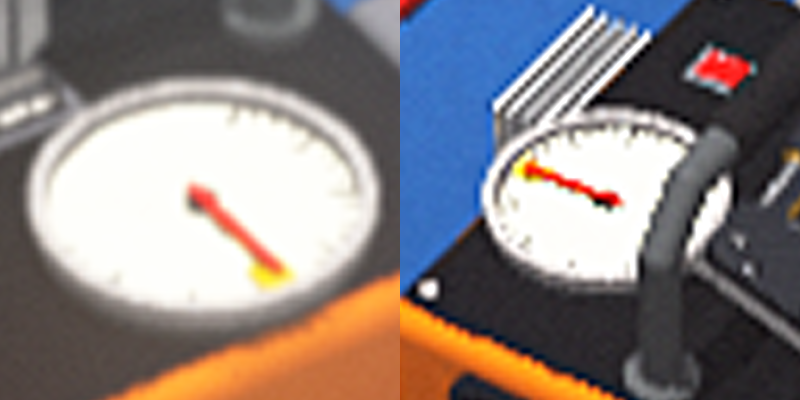

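```bash
cat >cmp.py <<'E'
from ndl import *;import pickle
H={"scene":np.array([607.8,28.9]),"side":np.array([604.3,29.3])}
def a(X,h,lo_):
    d=X-h;rr=np.hypot(*d.T);d=d[(rr>lo_)&(rr<48)];v=d.mean(0)
    return round(float((3*np.pi/4-(np.arctan2(v[1],v[0])-.047)+.5)%(2*np.pi)-.5),3),len(d)
i0=pickle.load(open("im0.pkl","rb"))
for n in H:
    m=ang(i0[n],n)[1];r=imaging.get_image(n);x,y=ang(r,n)
    print(n,"marker0",a(m,H[n],15),a(m,H[n],32),"needle",a(x,H[n],15),a(x,H[n],25),"yel left",a(y,H[n],32) if y is not None else None)
E
python3 cmp.py
```

```text
scene marker0 (2.341, 29) (2.34, 24) needle (2.25, 13) (2.262, 7) yel left (2.363, 18)
side marker0 (2.375, 18) (2.374, 16) needle (2.415, 11) (2.402, 6) yel left (2.328, 8)
```

The picture shows the needle lying on the yellow hand in both views. In the scene view it is slightly short of centre, so I'll nudge it about 1.5 mm further.

Emit:
move_arm:
  steps: "0 -0.03 0 0.01 0;0 -0.06 0 0.02 0;0 -0.06 0 0.02 0"

```text
t: 29.07
position: [525.6, 2.3, 118.7]
tool_rot: [0.22, -0.023, 0.967, -0.128]
ft_force: [-0.6, 2.2, 13.9]
gripper_width: 0.004
gripper_force: 6.4
```

```bash
python3 tgt.py; python3 cmp.py;python3 cmp.py
```

```text
t 29.07 q [ 0.18  0.59 -0.74  2.36  1.66  0.78 -0.31] z [ 0.43 -0.24 -0.87] y [ 0.01  0.97 -0.26] F [-0.6  2.2 13.9]
corner [  0.   0. -10.] wheel frame [ 6.200e+00 -1.000e-01  1.274e+02]
scene marker0 (2.341, 29) (2.34, 24) needle (2.279, 18) (2.285, 9) yel left (2.352, 16)
side marker0 (2.375, 18) (2.374, 16) needle (2.467, 11) (2.448, 8) yel left (2.33, 9)
scene marker0 (2.341, 29) (2.34, 24) needle (2.279, 18) (2.285, 9) yel left (2.352, 16)
side marker0 (2.375, 18) (2.374, 16) needle (2.457, 10) (2.432, 7) yel left (2.33, 9)
```

Emit:
move_arm:
  steps: "0 -0.07 -0.04 -0.15 0;0 -0.15 -0.09 -0.32 0;0 -0.1 -0.1 -0.8 0;0 0.3 -0.1 -1.8 0;0 0.6 -0.1 -2.8 0;0 0.6 -0.1 -3.4 0;0 0.6 -0.1 -3.4 0"

```text
t: 29.85
position: [472.8, 18.9, 187.1]
tool_rot: [0.219, -0.023, 0.967, -0.128]
ft_force: [0.2, -0.1, 0.5]
gripper_width: 0.008
gripper_force: 0.0
```

```bash
python3 cmp.py;python3 vw.py pics/v10.png; python3 st.py; python3 - <<'E'
from h import *;from cell import imaging
# lever & bystander check
r=imaging.get_image("scene");x0,y0,x1,y1=190,245,250,310
c=cv2.cvtColor(r["pixels"],cv2.COLOR_RGB2HSV)[y0:y1,x0:x1]
m=((c[...,1]>150)&(c[...,2]>120)&((c[...,0]<6)|(c[...,0]>172))).astype(np.uint8)
q=np.argwhere(m)[:,::-1]+(x0,y0);print(len(q),cast(r,[q.mean(0)],112))
E
```

```text
scene marker0 (2.341, 29) (2.34, 24) needle (2.277, 19) (2.282, 10) yel left (2.352, 16)
side marker0 (2.375, 18) (2.374, 16) needle (2.457, 10) (2.432, 7) yel left (2.33, 9)
30.05 [ 0.185  0.382 -0.805  2.393  1.366  0.727 -0.121] [473.1  17.4 184.1] [[-0.905, 0.013, 0.424], [-0.098, 0.966, -0.238], [-0.413, -0.257, -0.874]] [ 0.4 -0.4 -0.1] 0.007342842045041961
150 [[ 497.63876943 -209.42439595  112.        ]]
```

View pics/v10.png

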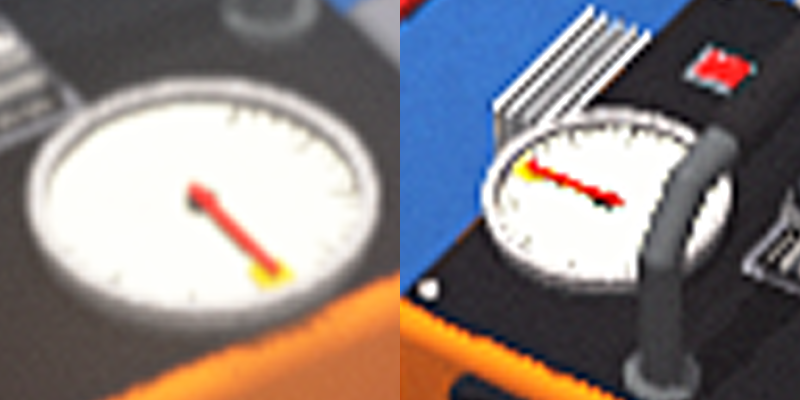

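The picture shows the needle within the yellow tip in both views, with the arm clear. Next is the valve.

```bash
cat >lv.py <<'E'
import sys;from h import *;from cell import ctrl
s=ctrl.state();R=tool(s);P=s["position"];T=P-10*R[:,2]
print("t %.2f"%s["t"],"q",s["joints"].round(2),"tip",T.round(1),"F",s["ft_force"].round(1))
a=list(map(float,sys.argv[1:]))
for k in range(0,len(a),3): print(a[k:k+3],((np.array(a[k:k+3])-T)@R/25).round(2))
E
python3 lv.py 450 -80 190 445 -178 170 470 -178 150 470 -178 100; python3 - <<'E'
from h import *;import pickle
d=pickle.load(open("im0.pkl","rb"))
r=d["side"];print("side jar top,socket top,dish",cast(r,[(362,165)],117).round(),cast(r,[(394,196)],82).round(),cast(r,[(410,250)],20).round())
r=d["scene"];print("scene",cast(r,[(155,343)],117).round(),cast(r,[(155,302)],82).round(),cast(r,[(202,271)],20).round())
pv=np.array([543.5,-205])
for t in np.radians([185,200,215,230,245,260,272.7]):
    o=18 if t<4.7 else 10
    print(np.degrees(t).round(),(pv+60*np.array([np.cos(t),np.sin(t)])+o*np.array([np.sin(t),-np.cos(t)])).round(1))
E
```

```text
t 30.10 q [ 0.19  0.38 -0.81  2.39  1.37  0.73 -0.12] tip [468.7  19.8 192.6] F [-0.  -0.3 -0.1]
[450.0, -80.0, 190.0] [ 1.11 -3.84  0.72]
[445.0, -178.0, 170.0] [ 2.01 -7.43  2.27]
[470.0, -178.0, 150.0] [ 1.43 -7.21  3.39]
[470.0, -178.0, 100.0] [ 2.26 -6.69  5.14]
side jar top,socket top,dish [[ 601. -352.  117.]] [[ 463. -313.   82.]] [[ 340. -192.   20.]]
scene [[ 604. -348.  117.]] [[ 467. -318.   82.]] [[ 354. -195.   20.]]
185.0 [ 482.2 -192.3]
200.0 [ 481.  -208.6]
215.0 [ 484.  -224.7]
230.0 [ 491.1 -239.4]
245.0 [ 501.8 -251.8]
260.0 [ 515.4 -261. ]
273.0 [ 536.3 -265.4]
```

Emit:
move_arm:
  steps: "0 0.3 -1 0.2 0;0 0.7 -2.4 0.4 0;0 1.11 -3.84 0.72 0;0 1.6 -5.3 1.3 0;0 1.85 -6.5 1.9 0;0 2 -7.43 2.27 0;0 1.7 -7.3 2.8 0;0 1.43 -7.21 3.39 0;0 1.43 -7.21 3.39 0;0 1.43 -7.21 3.39 0"

```text
t: 30.93
position: [474.2, -179.2, 141.0]
tool_rot: [0.216, -0.022, 0.968, -0.126]
ft_force: [0.1, 1.2, 0.3]
gripper_width: 0.004
gripper_force: 0.0
```

```bash
python3 lv.py 472 -178 125 474 -178 100 482 -192 100 481 -209 100 484 -225 100
```

```text
t 30.93 q [ 0.98  0.66 -1.2   2.45  1.75  0.84  0.06] tip [ 469.9 -176.9  149.7] F [0.1 1.2 0.3]
[472.0, -178.0, 125.0] [0.34 0.21 0.91]
[474.0, -178.0, 100.0] [0.68 0.46 1.82]
[482.0, -192.0, 100.0] [ 0.44 -0.08  2.09]
[481.0, -209.0, 100.0] [ 0.54 -0.73  2.23]
[484.0, -225.0, 100.0] [ 0.5  -1.35  2.43]
```

Emit:
move_arm:
  steps: "0 0.15 0.1 0.45 0;0 0.34 0.21 0.91 0;0 0.5 0.33 1.35 0;0 0.68 0.46 1.82 0;0 0.68 0.46 1.82 0;0 0.68 0.46 1.82 0"

```text
t: 31.43
position: [484.2, -180.5, 94.4]
tool_rot: [0.214, -0.024, 0.968, -0.126]
ft_force: [0.6, -0.7, -0.7]
gripper_width: 0.002
gripper_force: 0.0
```

```bash
python3 lv.py 482 -192 100 481 -209 100 484 -225 100 491 -240 100 502 -252 100
```

```text
t 31.43 q [ 0.96  0.87 -1.25  2.47  1.85  1.05 -0.  ] tip [ 480.  -178.2  103.2] F [ 0.6 -0.7 -0.7]
[482.0, -192.0, 100.0] [ 0.04 -0.5   0.27]
[481.0, -209.0, 100.0] [ 0.14 -1.16  0.42]
[484.0, -225.0, 100.0] [ 0.1  -1.78  0.62]
[491.0, -240.0, 100.0] [-0.1  -2.35  0.87]
[502.0, -252.0, 100.0] [-0.45 -2.82  1.17]
```

Emit:
move_arm:
  steps: "0 0.04 -0.5 0.27 0;0 0.1 -0.83 0.35 0;0 0.14 -1.16 0.42 0;0 0.12 -1.47 0.52 0;0 0.1 -1.78 0.62 0;0 0 -2.06 0.75 0;0 -0.1 -2.35 0.87 0;0 -0.1 -2.35 0.87 0"

```text
t: 32.1
position: [494.8, -245.8, 92.3]
tool_rot: [0.215, -0.022, 0.968, -0.128]
ft_force: [0.9, 0.3, 1.3]
gripper_width: 0.009
gripper_force: 0.2
```

```bash
cat >lev.py <<'E'
from h import *;from cell import imaging
for n,box in(("scene",(180,245,250,330)),("side",(335,180,395,225))):
    r=imaging.get_image(n);x0,y0,x1,y1=box
    c=cv2.cvtColor(r["pixels"],cv2.COLOR_RGB2HSV)[y0:y1,x0:x1]
    m=((c[...,1]>150)&(c[...,2]>100)&((c[...,0]<6)|(c[...,0]>172)))
    q=np.argwhere(m)[:,::-1]+(x0,y0)
    if len(q)<8: print(n,"hidden",len(q));continue
    X=cast(r,q,112)[:,:2];mm=X.mean(0);d=np.linalg.svd(X-mm)[2][0];d=d*np.sign(d@(mm-(543.5,-205)))
    print(n,len(q),mm.round(1),"dir deg",np.degrees(np.arctan2(*d[::-1])).round(1)%360,"from pivot deg",np.degrees(np.arctan2(*(mm-(543.5,-205))[::-1])).round(1)%360)
E
python3 lv.py 491 -240 100 502 -252 100 515 -261 100 528 -265 100 538 -265 100; python3 lev.py
```

```text
t 32.10 q [ 1.11  0.88 -1.21  2.39  1.89  0.95  0.19] tip [ 490.6 -243.4  101. ] F [0.9 0.3 1.3]
[491.0, -240.0, 100.0] [-0.01  0.14  0.01]
[502.0, -252.0, 100.0] [-0.36 -0.32  0.31]
[515.0, -261.0, 100.0] [-0.8  -0.66  0.61]
[528.0, -265.0, 100.0] [-1.26 -0.81  0.87]
[538.0, -265.0, 100.0] [-1.62 -0.8   1.04]
scene 234 [ 514.  -242.3] dir deg 226.8 from pivot deg 231.7
side 26 [ 518. -221.] dir deg 293.3 from pivot deg 212.1
```

Lever moving (~230°). Continue to the stop.

Emit:
move_arm:
  steps: "0 -0.18 -0.16 0.16 0;0 -0.36 -0.32 0.31 0;0 -0.58 -0.5 0.46 0;0 -0.8 -0.66 0.61 0;0 -1.03 -0.74 0.74 0;0 -1.26 -0.81 0.87 0;0 -1.44 -0.8 0.95 0;0 -1.62 -0.8 1.04 0;0 -1.62 -0.8 1.04 0"

```text
t: 32.95
position: [539.8, -267.2, 89.0]
tool_rot: [0.212, -0.021, 0.969, -0.128]
ft_force: [-8.6, -1.2, 2.8]
gripper_width: 0.005
gripper_force: 4.3
```

```bash
python3 lv.py 541 -265 100 544 -265 100; python3 lev.py
```

```text
t 32.95 q [ 1.09  0.9  -1.17  2.26  1.84  0.91  0.31] tip [ 535.7 -264.8   97.8] F [-8.6 -1.2  2.8]
[541.0, -265.0, 100.0] [-0.23 -0.03  0.01]
[544.0, -265.0, 100.0] [-0.34 -0.03  0.06]
scene 266 [ 551.3 -255.4] dir deg 277.1 from pivot deg 278.8
side hidden 4
```

Emit:
move_arm:
  steps: "0 -0.1 0 0.03 0;0 -0.2 0 0.05 0;0 -0.2 0 0.05 0"

```text
t: 33.3
position: [540.3, -267.2, 88.5]
tool_rot: [0.208, -0.021, 0.969, -0.129]
ft_force: [-22.0, 0.8, 12.2]
gripper_width: 0.006
gripper_force: 10.9
```

```bash
python3 lv.py 520 -262 102 500 -258 110 470 -250 180; python3 lev.py
```

```text
t 33.30 q [ 1.08  0.9  -1.17  2.25  1.82  0.91  0.32] tip [ 536.3 -264.8   97.3] F [-22.    0.8  12.2]
[520.0, -262.0, 102.0] [ 0.51  0.05 -0.46]
[500.0, -258.0, 110.0] [ 1.09  0.11 -1.11]
[470.0, -250.0, 180.0] [ 1.04 -0.32 -4.14]
scene 270 [ 551.3 -255.4] dir deg 276.9 from pivot deg 278.8
side hidden 2
```

At the stop: the force rose to 22 N with no motion. Now I'll retreat.

Emit:
move_arm:
  steps: "0 0.25 0 -0.2 0;0 0.51 0.05 -0.46 0;0 1.09 0.11 -1.11 0;0 1.08 0 -2 0;0 1.05 -0.2 -3.2 0;0 1.04 -0.32 -4.14 0;0 1 -0.4 -5.2 0;0 1 -0.4 -5.2 0;0 1 -0.4 -5.2 0"

```text
t: 34.15
position: [470.8, -247.8, 199.4]
tool_rot: [0.216, -0.023, 0.968, -0.129]
ft_force: [-1.3, -0.0, -0.3]
gripper_width: 0.006
gripper_force: 0.0
```

```bash
python3 lv.py; python3 lev.py; python3 cmp.py; python3 - <<'E'
from h import *;import pickle
from cell import imaging
# bystanders: image difference to the first pictures
d=pickle.load(open("im0.pkl","rb"))
for n,pts in(("scene",{"jar":(160,365),"sock":(158,315),"adapter":(233,378),"dish":(202,271),"pry":(452,280),"tread":(390,222)}),("side",{"stick":(362,297),"dish":(410,250),"sock":(394,207)})):
    r=imaging.get_image(n)["pixels"].astype(int);D=np.abs(r-d[n]["pixels"]).max(2)
    print(n,{k:round(float((D[y-15:y+15,x-15:x+15]>40).mean()),2) for k,(x,y) in pts.items()})
E
```

```text
t 34.15 q [ 1.25  0.51 -1.21  2.33  1.51  0.62  0.51] tip [ 466.5 -245.4  208.2] F [-1.3 -0.  -0.3]
scene 252 [ 550.3 -255.7] dir deg 273.1 from pivot deg 277.7
side 73 [ 542.  -251.2] dir deg 291.9 from pivot deg 268.1
scene marker0 (2.341, 29) (2.34, 24) needle (2.277, 19) (2.282, 10) yel left (2.352, 16)
side marker0 (2.375, 18) (2.374, 16) needle (2.457, 10) (2.432, 7) yel left (2.33, 10)
scene {'jar': 0.0, 'sock': 0.02, 'adapter': 0.0, 'dish': 0.66, 'pry': 0.0, 'tread': 0.0}
side {'stick': 0.0, 'dish': 0.58, 'sock': 0.0}
```

```bash
python3 -c "
from cell import workorder
print(workorder.job_done())"
```

```text
the job is handed in; nothing more can be done
None
```

I rolled the needle onto the yellow set hand, then swung the outlet valve lever to its open stop, and handed the job in at about 34 s with the arm clear. The needle stayed put afterwards. I saw no bystander moved, though the arm partly hid the parts dish in the last check.

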